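# Swing out the drain hook and hang the pickle basket

## Robot

A 6-joint arm with a two-finger parallel gripper is mounted at the origin on the work surface. World frame = base frame: x ahead of the robot, y to its left, z up, the work surface at z = 0. Lengths are in mm, angles in rad, forces in N, time in s.
With the tool pointing down it reaches from about 350 to 975 mm from the base axis. Payload 7.1 kg.
Tool frame: the origin (TCP) lies between the finger pads; the fingertips stand 22 mm ahead of it and the grasp point (between the pads) lies 3 mm ahead of it (arm.tip_reach is the z of the fingertips in the tool frame, in mm); z points along the fingers, y is the direction in which the jaws open and shut (so a half turn about z gives the same grasp; the last joint's range is limited). The gripper opens to 88 mm and grips with 3 to 60 N. Pads are 20 mm wide; open, the fingers measure 115 mm over their backs; the gripper's body (75 mm by 178 mm) begins 61 mm behind the grasp point.
Start: joints at [1.243, 0.423, 1.63, -0, 1.089, -0.019], TCP at [189.915, 595.43, 244.675] pointing down, gripper open.
Joint ranges: [-3, 3], [-0.9, 2.11], [0.09, 2.58], [-1.31, 4.45], [0.11, 2.69], [-2.54, 2.54]. Speed limits (rad/s): [2.39, 2.39, 3.01, 3.14, 3.14, 3.14].

## Interface

Orientations are given as a unit quaternion [x, y, z, w].
In Python, from rig import arm, read_camera, ticket gives the robot as it stands. The module is installed in compiled form; this text tells all that it offers.
- The arm moves only by the tool jog_arm, never from a script. Its argument "targets" is a list of rows, each a list of 7 numbers: the turn, a rotation vector about the tool's x, y, z in rad, then the shift along the tool's x, y, z in cm, then the finger opening in cm, from 0 to 8.78. A call has exactly 5 rows; each row is the pose to reach, as a shift and turn from the pose commanded when the call began, along the tool's axes at that moment; what a row does not reach only later rows make up. A row lasts 1/10 s, in which the tool goes at most 50 mm and 8.59 degrees, less where a joint would pass 70% of its speed; a pose out of reach is approached as far as the arm can. A call with a gripper value outside its range is refused whole. The fingers move at their own pace and stop on an object; "newtons" is the grip in N (left out, the last holds). Time passes only in rows, so rows that repeat a pose let the fingers close, or fill a call up. It gives the time, the measured TCP pose, the force and the opening at its end, in the units of the state.
- arm.read_state(): the state, without advancing time (a new reading comes with each control period).
- read_camera(name): name is "scene" or "side" or "wrist"; returns a dict with "img" (384x512x3 uint8, red, green, blue), "depth" (384x512 float32, mm along the optical axis (not along the pixel's ray), 0 where there is no reading), "fx", "fy", "cx", "cy" (pixels), "camera_from_world" (4x4, takes a point from world to camera coordinates); the wrist camera has in their place "tool_from_camera" (4x4, takes a point from camera to tool coordinates, whose origin is the TCP and whose axes are the flange's). Camera axes: x right, y up, looking along -z (the intrinsics and any distortion apply to the point x, -y, -z); pixel columns grow to the right and rows downward; lengths in mm; the calibration is good to about 2 mm. A picture is of the moment at which its call begins: read the wrist's pose just before it.
- ticket.close_job(): hands the job in, once; it reports no verdict.
The state is a dict: "time_s": time; "qpos": joint angles; "dq": joint speeds; "joint_efforts": joint torques, N m; "tcp_pos": TCP position; "eef_rot": TCP orientation; "force": force on the tool from outside, world axes, zero at the start; "wrist_torque": the same for the moment, N m; "width": finger opening in mm.
Only numpy, scipy, OpenCV 4.12 (cv2) and the standard library are available. Lean on these libraries where they do the work, as an engineer would, in place of code of your own. Each camera call takes 0.05 s, during which the arm holds its last target.

## Task

Swing the drain stand's folded hook out over its drip tray until it clicks fully home on its catch and stays there by itself, pushing gently so that the hook is not bent. Then hang the tall-handled pickle basket on the hook by the slot in its handle, keeping it upright, and let go so that it hangs still over the tray; leave the other things on the bench where they are.

Things in the scene. Friction and masses are not known exactly. Their poses are not given: they have to be found in the camera images.
- stand: Fixed drain stand. Origin at the foot of its upright steel post (16 mm thick), at bench level; z up. The drip tray lies on its -x side. The swivel hook sits on top of the post. Under the hook, 131 to 167 mm above the bench, a collar clamped round the post carries a sprung roller catch and the stop on the stand's +x side, within 55 mm of the post axis.
- tray (a point): Centre of the drip tray, 98 mm from the post along the stand's -x, at bench level, axes as the stand. The tray measures 165 mm (x) by 150 mm (y), its rim is 16 mm high, its floor slatted.
- hook_axis (a point): Point on the hook's upright turning axis, level with the centre line of its rod, 180 mm above the bench; turns with the hook: x points outwards along the hook, z up. The rod is round, 8 mm thick, straight and level from the hub (28 mm across, top 192 mm above the bench) to 66 mm from the axis, then dips to the seat. Only the tray lies below it, nothing above.
- hook_seat (a point): Top of the rod at the hook's lowest point, 81 mm out from the axis, 176 mm above the bench: a hung thing rests here. Axes as hook_axis. Folded, the hook points along the stand's +y, give or take 0.3 rad; it swings counter-clockwise (seen from above) to home, along the stand's -x, give or take 0.3 rad: home is not measured, as the collar is clamped by hand, and must be felt.
- hook_tip (a point): Outer end of the hook, 98 mm from the axis, turned up, its top 10 mm above hook_seat: a slot goes over it from outside towards the post, then down. Pushed at 65 mm from the axis the hook resists with 1 N (a spring folds it back if let go early), then up to 9 N over 8 mm as the roller is forced aside; it clicks, and 5 mm on meets a hard stop. Clicked, it stays. Over 25 N bends it.
- basket_grip (a point): Centre of the black grip at the top of the pickle basket's handle: a flat upright block 10 mm thick (along its x), 28 mm wide (y), 46 mm high, its top 176 mm above the basket's underside. z up. The basket is loose, about 0.15 kg, and stands upright on the bench.
- basket_slot (a point): Middle of the upper edge of the hanging slot in the basket's handle, 31 mm below the grip's centre, 122 mm above the underside. The slot goes through the 5 mm thick handle along x; it is 22 mm wide (y) and 30 mm high, downwards from this point. This edge rests on hook_seat when hung. Axes as basket_grip.
- basket_cup (a point): Centre of the basket's round perforated steel cup, 72 mm across, 42 mm high, 21 mm above its underside; two wires rise from its rim at +y and -y to the handle. Axes as basket_grip.
- strainer_mid (a point): Bystander: centre of a low loose strainer bowl, 72 mm across, 30 mm high, with two small ears and no tall handle, standing on the bench.
- wire_brush: Bystander: loose wire brush on a wooden block, 160 x 48 mm, bristles up, 36 mm high. Origin under its middle.
- tweezers: Bystander: loose dark steel tweezers, about 150 mm long along x, 8 mm high.
- mandrel: Bystander: loose tapered steel ring mandrel, 250 mm long along x, 25 mm thick, lying down.
- flux_jar: Bystander: loose small amber jar, 48 mm across, 55 mm high.
- solder_block: Bystander: loose charcoal block, 100 x 70 x 25 mm.
- bench_hammer: Bystander: loose hammer, 220 mm long, lying down.
Things that resemble listed ones, but are neither listed nor needed, are in the scene too. Leave any blue look-alike of the part that bears basket_grip alone.

How it is judged (in metres and radians):
On the way:
1. the hook is swung out and clicked home on its catch, staying there with nothing touching it (x of hook_seat in the frame of stand below -0.065 m and angular speed of hook below 0.05 rad/s and contact force between each of the fingers, the arm and hook below 0.05 N), for 0.4 s.
At the end, for the whole second after the job is handed in: the hook still stands clicked home on its catch out over the tray (its seat more than 65 mm from the post on the tray's side, not turning), and the basket hangs from it by the slot in its handle, slot edge within 18 mm of the hook's seat, upright within 0.25 rad, at rest and let go (x of hook_seat in the frame of stand below -0.065 m and distance between basket_slot and hook_seat below 0.018 m and angle between basket_grip's own z axis and vertical below 0.25 rad and distance of basket_grip from where it was at the start of the episode above 0.03 m and distance between basket_grip and hook_seat below 0.06 m and linear speed of basket below 0.03 m/s and angular speed of hook below 0.1 rad/s); the robot touches nothing.
It fails at once if the hook is pushed or loaded with more than 25 N (contact force between any of the fingers, the arm, basket and hook above 25 N).
It fails at once if another thing on the bench is moved more than 25 mm (distance of any of strainer_mid, wire_brush, tweezers, mandrel, flux_jar, solder_block, bench_hammer from where it was at the start of the episode above 0.025 m).
It fails at once if the basket is tipped more than 0.6 rad, spilling its rings (angle between basket_grip's own z axis and vertical above 0.6 rad).
It also fails if it takes over 72 s, if anything falls off the work surface, if the arm or the gripper's body presses on something with over 40 N, if the wrist force passes 120 N, or if a joint passes its speed limit or range.

## Working session

There is one attempt and no reset: what is moved stays moved. The work goes in short steps, Python scripts to look and compute and a tool call to move; the robot and the scene stay as the last step left them, time stands still between calls to the robot, and variables do not carry over. Pictures are saved under pics/ and viewed, and the job is handed in when it is done.

Besides the shell and the picture viewer there is one more tool, called after "Request:" as name(argument=value, ...), one argument or row to a line, values as JSON. jog_arm: Moves the arm, as the interface text tells. Its arguments: {"type":"object","properties":{"targets":{"type":"array","items":{"type":"array","items":{"type":"number"}}},"newtons":{"type":"number"}},"required":["targets"]}

```bash
mkdir -p pics; cat > h.py <<'E'
import numpy as np, cv2
from rig import arm, read_camera, ticket
def save(n,img): cv2.imwrite('pics/'+n+'.png',cv2.cvtColor(img,cv2.COLOR_RGB2BGR))
def world(c,u,v,d):
    p=np.array([(u-c['cx'])/c['fx']*d,-(v-c['cy'])/c['fy']*d,-d,1.0])
    return (np.linalg.inv(c['camera_from_world'])@p)[:3]
def cloud(c):
    v,u=np.mgrid[0:384,0:512]; d=c['depth'].astype(float)
    P=np.stack([(u-c['cx'])/c['fx']*d,-(v-c['cy'])/c['fy']*d,-d,np.ones_like(d)],-1)
    return (P@np.linalg.inv(c['camera_from_world']).T)[...,:3]
def plane(c,u,v,z):
    M=np.linalg.inv(c['camera_from_world']); o=M[:3,3]; r=M[:3,:3]@np.array([(u-c['cx'])/c['fx'],-(v-c['cy'])/c['fy'],-1])
    return o+r*(z-o[2])/r[2]
E
python3 - <<'E'
from h import *
s=arm.read_state();print(s)
import pickle
D={}
for n in('scene','side'):
    c=read_camera(n);D[n]=c;save(n+'0',cv2.resize(c['img'],(800,600)));print(n,[k for k in c], c['fx'],c['cx'],c['cy'],c['camera_from_world'].round(3).tolist())
c=read_camera('wrist');D['wrist']=c;save('wrist0',c['img']);print(c['tool_from_camera'].round(3).tolist(),c['fx'])
pickle.dump(D,open('D0.pkl','wb'))
E
```

```text
{'time_s': 0.0, 'qpos': array([ 1.24298146e+00,  4.23815675e-01,  1.63070814e+00,  1.46115403e-05,
        1.08860065e+00, -1.89816672e-02]), 'dq': array([-0.00106136,  0.00017364,  0.00066782, -0.00043208, -0.00310839,
       -0.00098063]), 'joint_efforts': array([ 1.43725531e-03, -5.44631660e+01, -2.73669970e+01,  6.43573212e-02,
        2.27383920e-02, -1.16119481e-04]), 'tcp_pos': array([189.75586525, 594.93663796, 243.91026115]), 'eef_rot': array([ 1.53806974e-01,  9.88100616e-01, -7.53306154e-04, -1.38515719e-04]), 'force': array([ 0.46801041, -0.15701267,  0.93436118]), 'wrist_torque': array([ 0.02244564, -0.01437257, -0.06408382]), 'width': 87.55557033879036}
scene ['img', 'depth', 'fx', 'fy', 'cx', 'cy', 'camera_from_world'] 366.78373473415536 260.1304850212898 193.98834587690456 [[-0.869, 0.495, 0.009, 492.482], [-0.31, -0.559, 0.769, 83.346], [0.386, 0.665, 0.639, -1279.766], [0.0, 0.0, 0.0, 1.0]]
side ['img', 'depth', 'fx', 'fy', 'cx', 'cy', 'camera_from_world'] 448.635123976787 255.35583126659517 190.76782730110784 [[0.811, -0.585, 0.024, -460.014], [0.321, 0.478, 0.818, -292.338], [-0.49, -0.655, 0.575, -1021.382], [0.0, 0.0, 0.0, 1.0]]
[[-0.001, 0.961, 0.275, 75.262], [1.0, 0.0, 0.001, 1.413], [0.001, 0.275, -0.961, -140.182], [0.0, 0.0, 0.0, 1.0]] 270.6256882023765
```

View pics/scene0.png

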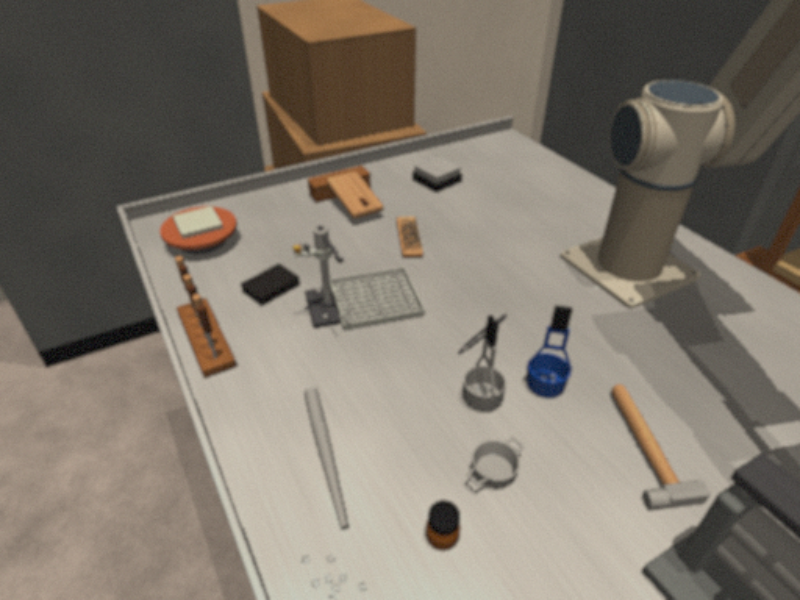

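View pics/side0.png

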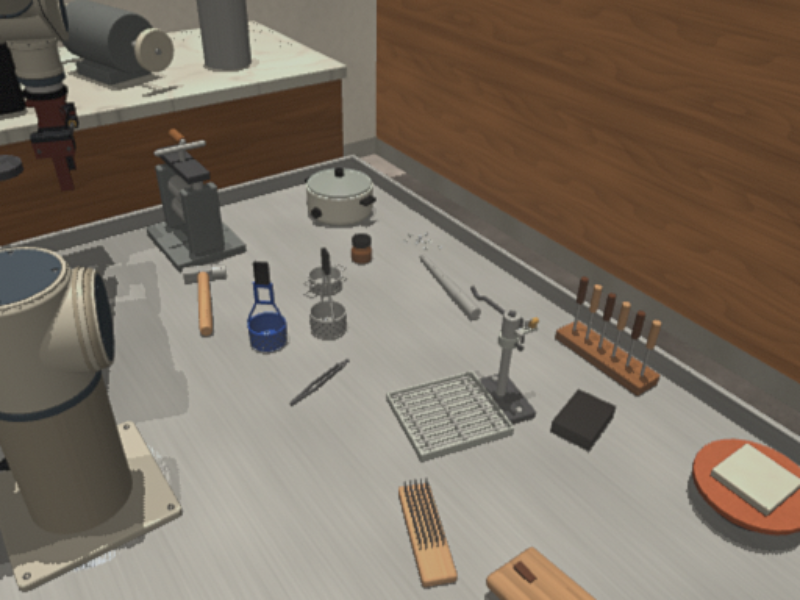

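View pics/wrist0.png

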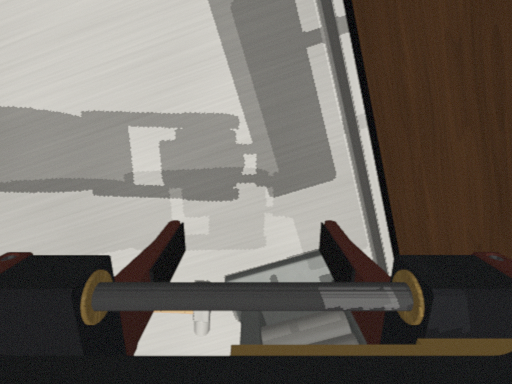

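The scene view shows the post at about (320,240) with the hook folded away from the tray, the tray at (378,298), the steel basket at (485,385) with its black grip at (491,331), and the blue look-alike at (550,370). In the side view the hook goes up and left from the hub (512,318) to the tip (475,290). The basket cup is at (328,320) and its grip at (325,260).

```bash
python3 - <<'E'
from h import *
import pickle
D=pickle.load(open('D0.pkl','rb'))
for n,boxes in(('scene',{'stand':(290,220,345,330),'grip':(470,305,515,350),'cup':(455,365,510,412),'tray':(330,268,425,330)}),('side',{'stand':(465,280,540,430),'grip':(312,240,340,275),'cup':(305,295,352,342),'tray':(385,370,515,460)})):
    c=D[n];P=cloud(c);k=0.64
    big=cv2.resize(c['img'],None,fx=1,fy=1)
    for name,(a,b,e,f) in boxes.items():
        a,b,e,f=[int(x*k) for x in(a,b,e,f)]
        q=P[b:f,a:e].reshape(-1,3);im=c['img'][b:f,a:e].reshape(-1,3).astype(int)
        if name=='grip': m=(im.max(1)<60)&(q[:,2]>100)
        elif name=='tray': m=(q[:,2]>9)&(q[:,2]<25)
        elif name=='stand': m=(q[:,2]>60)&(q[:,2]<220)
        else: m=(q[:,2]>5)&(q[:,2]<60)
        q=q[m]
        print(n,name,len(q), 'mean',q.mean(0).round(1),'min',q.min(0).round(1),'max',q.max(0).round(1))
        if name=='stand':
            for lo,hi in((60,125),(125,170),(172,187),(187,200)):
                r=q[(q[:,2]>lo)&(q[:,2]<hi)]; print('  ',lo,hi,len(r),r.mean(0).round(1) if len(r) else '',np.median(r,0).round(1) if len(r) else '')
            r=q[(q[:,2]>168)]; np.savetxt(f'hook_{n}.txt',r,fmt='%.1f')
        if name=='tray':
            print(cv2.minAreaRect(q[:,:2].astype(np.float32)),cv2.boxPoints(cv2.minAreaRect(q[:,:2].astype(np.float32))))
    # crops
    a,b,e,f=[int(x*k) for x in boxes['stand']]
    st=cv2.resize(c['img'][max(b-10,0):f+10,a-30:e+60],None,fx=5,fy=5,interpolation=cv2.INTER_CUBIC); save('st_'+n,st); print(st.shape)
    a,b,e,f=[int(x*k) for x in boxes['grip']]
    st=cv2.resize(c['img'][b-10:f+60,a-30:e+50],None,fx=5,fy=5,interpolation=cv2.INTER_CUBIC); save('bk_'+n,st); print(st.shape)
E
```

```text
scene stand 447 mean [ 650.1 -177.7  149.1] min [ 625.7 -206.4   61.4] max [693.2 -88.8 193.8]
   60 125 93 [ 641.5 -185.8   92.4] [ 642.1 -185.6   92.8]
   125 170 210 [ 659.1 -185.8  151. ] [ 653.1 -184.7  149.3]
   172 187 106 [ 642.9 -151.5  181.3] [ 643.7 -159.3  182.3]
   187 200 34 [ 640.9 -186.3  189.3] [ 641.1 -188.2  188.9]
scene grip 97 mean [518.9 167.8 167.4] min [502.8 136.7 124.5] max [947.6 654.4 749. ]
scene cup 556 mean [506.5 155.4  25.9] min [469.4 119.4   5. ] max [541.7 191.6  58.5]
scene tray 999 mean [ 553.2 -163.5   14.2] min [ 447.5 -260.     9.1] max [659.4 -77.4  24.9]
((554.3265380859375, -170.3135986328125), (156.1000518798828, 187.4507598876953), 75.4892807006836) [[ 444.03464 -222.38995]
 [ 625.50586 -269.35782]
 [ 664.6184  -118.23724]
 [ 483.14722  -71.26938]]
(455, 625, 3)
(495, 545, 3)
side stand 632 mean [ 642.9 -189.8  151.1] min [ 621.9 -226.1   60.5] max [694.6 -91.1 194.7]
   60 125 122 [ 636.6 -196.2   92.8] [ 635.6 -197.2   92.9]
   125 170 300 [ 648.5 -201.5  152.7] [ 638.2 -200.9  150.7]
   172 187 144 [ 638.5 -160.5  180.6] [ 639.8 -163.6  181.1]
   187 200 58 [ 639.  -190.5  189.3] [ 638.7 -193.8  188.9]
side grip 65 mean [502.2 146.9 155.6] min [498.  137.4 126.7] max [508.4 168.5 178.6]
side cup 453 mean [504.8 150.6  26.5] min [469.1 113.7   5.1] max [543.4 238.3  58.6]
side tray 1759 mean [ 561.1 -176.1   14.5] min [ 446.9 -262.4    9. ] max [687.3 -76.7  24.9]
((571.8179931640625, -176.20155334472656), (155.04351806640625, 220.4655303955078), 76.2137451171875) [[ 446.28738 -225.2215 ]
 [ 660.4017  -277.75854]
 [ 697.34863 -127.18161]
 [ 483.2343   -74.64456]]
(580, 690, 3)
(465, 490, 3)
```

View pics/st_side.png

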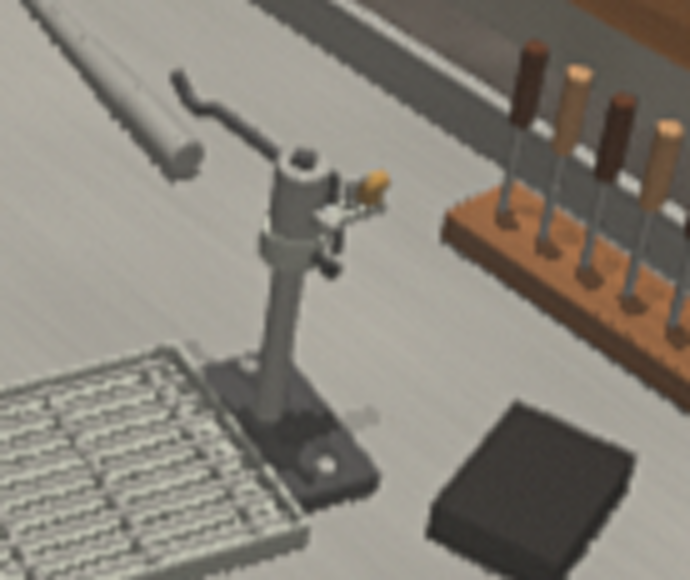

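View pics/bk_side.png

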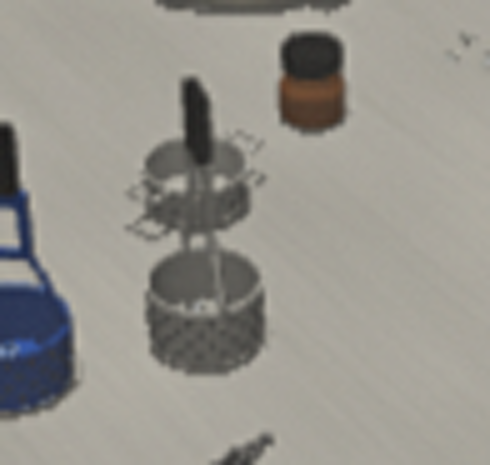

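View pics/st_scene.png

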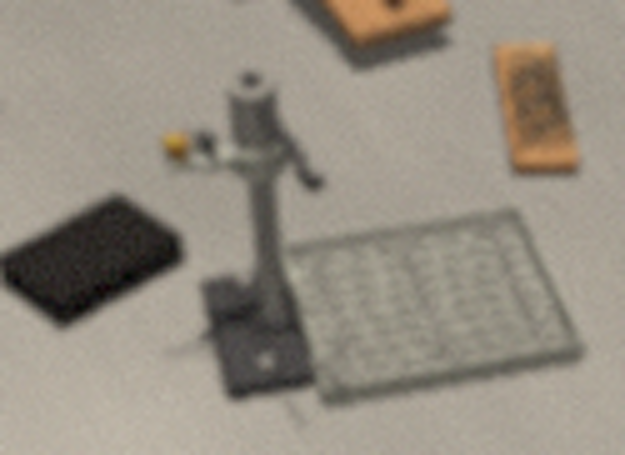

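```bash
python3 - <<'E'
from h import *
import pickle
D=pickle.load(open('D0.pkl','rb'))
for n in('scene','side'):
    q=np.loadtxt(f'hook_{n}.txt'); 
    r=q[(q[:,2]>186)]; print(n,'hubtop',r[:,:2].min(0),r[:,:2].max(0),cv2.minEnclosingCircle(r[:,:2].astype(np.float32)))
    A=np.array([641,-190.])
    d=np.hypot(*(q[:,:2]-A).T); r=q[(d>25)&(q[:,1]>-190)]
    o=np.argsort(r[:,1])
    print(np.c_[r[o],d[(d>25)&(q[:,1]>-190)][o]][::3].round(0).tolist())
    P=cloud(D[n]);im=D[n]['img'].astype(int).max(-1)
    m=(np.abs(P[...,0]-505)<25)&(np.abs(P[...,1]-152)<30)&(P[...,2]>90)&(P[...,2]<182)
    r=P[m];b=im[m]<70; g=r[b&(r[:,2]>132)]
    print('grip',len(g),g.mean(0),g.min(0),g.max(0)); 
    mm=g[:,:2]-g[:,:2].mean(0);print(np.linalg.svd(mm)[1:]); print(cv2.minAreaRect(g[:,:2].astype(np.float32)))
    h=r[(r[:,2]<130)]; print('handle',len(h),h.mean(0));print(np.linalg.svd(h[:,:2]-h[:,:2].mean(0),full_matrices=False)[1:])
    print(h.round(0).tolist()[::4])
E
```

```text
scene hubtop [ 627.9 -200.8] [654.4 -91.6] ((645.0999755859375, -146.1999969482422), 54.67706298828125)
[[637.0, -164.0, 182.0, 26.0], [644.0, -162.0, 179.0, 29.0], [640.0, -157.0, 184.0, 33.0], [639.0, -151.0, 184.0, 39.0], [644.0, -149.0, 180.0, 41.0], [643.0, -142.0, 183.0, 48.0], [645.0, -139.0, 179.0, 51.0], [644.0, -134.0, 185.0, 56.0], [646.0, -130.0, 181.0, 60.0], [644.0, -126.0, 183.0, 64.0], [640.0, -122.0, 184.0, 68.0], [644.0, -120.0, 184.0, 70.0], [642.0, -118.0, 181.0, 72.0], [640.0, -116.0, 178.0, 74.0], [642.0, -113.0, 178.0, 77.0], [641.0, -110.0, 176.0, 80.0], [647.0, -102.0, 176.0, 88.0], [644.0, -95.0, 186.0, 95.0], [648.0, -93.0, 185.0, 97.0], [643.0, -90.0, 182.0, 100.0]]
grip 98 [509.85834252 158.44852402 156.92417975] [504.45471822 143.63553707 133.0728936 ] [513.23597707 168.24730858 177.21472711]
(array([74.5431098 , 16.11326105]), array([[ 0.13930589,  0.9902494 ],
       [-0.9902494 ,  0.13930589]]))
((508.00018310546875, 156.12261962890625), (24.876737594604492, 8.485658645629883), 83.74713897705078)
handle 84 [506.94734329 156.73662271 108.03109911]
(arr
[... 1604 characters left out ...]
29759626, 16.87354543]), array([[-0.09122036, -0.99583073],
       [ 0.99583073, -0.09122036]]))
((503.9812316894531, 149.5515899658203), (25.294706344604492, 8.384491920471191), 79.70559692382812)
handle 58 [505.21403595 149.97802199 109.2226762 ]
(array([105.22706246,  13.54276741]), array([[-0.20734325, -0.97826825],
       [ 0.97826825, -0.20734325]]))
[[508.0, 169.0, 127.0], [508.0, 170.0, 115.0], [502.0, 148.0, 126.0], [513.0, 166.0, 109.0], [506.0, 162.0, 110.0], [506.0, 137.0, 124.0], [503.0, 138.0, 121.0], [503.0, 144.0, 114.0], [509.0, 162.0, 98.0], [508.0, 166.0, 93.0], [502.0, 133.0, 114.0], [506.0, 138.0, 106.0], [504.0, 136.0, 104.0], [502.0, 144.0, 94.0], [503.0, 134.0, 95.0]]
```

```bash
cat >> h.py <<'E'
from scipy.spatial.transform import Rotation as R
def goto(p,yaw,s=None):
    """rows needed: tool-frame total shift cm and turn to put TCP at p, pointing down, tool y at world yaw (mod pi)"""
    s=s or arm.read_state(); r=R.from_quat(s['eef_rot']); 
    d=r.inv().apply(np.array(p,float)-s['tcp_pos'])/10
    best=None
    for k in(0,np.pi):
        y=np.array([np.cos(yaw+k),np.sin(yaw+k),0]); z=np.array([0,0,-1.]); x=np.cross(y,z)
        t=(r.inv()*R.from_matrix(np.c_[x,y,z])).as_rotvec()
        if best is None or np.linalg.norm(t)<np.linalg.norm(best): best=t
    print('tcp',s['tcp_pos'].round(1),'t',round(s['time_s'],2),'q6',s['qpos'][5].round(2),'F',s['force'].round(1),'w',round(s['width'],1))
    print('shift cm',d.round(2),'turn',best.round(3))
E
python3 - <<'E'
from h import *
import pickle
D=pickle.load(open('D0.pkl','rb'))
goto([690,-126,243],-0.04)
for n in D:
    if n!='wrist':
        M=np.linalg.inv(D[n]['camera_from_world']);print(n,M[:3,3].round(0))
        P=cloud(D[n]);im=D[n]['img'].astype(int)
        m=(im[...,2]>im[...,0]+40)&(P[...,2]>5)&(P[...,2]<200);q=P[m];print('blue',q.min(0).round(),q.max(0).round(),q[q[:,2]>130].mean(0))
E
```

```text
tcp [189.8 595.  244.1] t 0.15 q6 -0.02 F [ 0.4 -0.7 -1. ] w 87.8
shift cm [-69.57 -53.49   0.17] turn [-1.000e-03  1.000e-03  1.302e+00]
scene [948. 654. 749.]
blue [357. 150.   5.] [427. 220. 129.] [nan nan nan]
side [ -34. -798.  838.]
blue [358. 145.   5.] [426. 220. 133.] [393.06141747 177.54631467 131.61568953]<stdin>:9: RuntimeWarning: Mean of empty slice.
  ret = um.true_divide(
```

Request:
jog_arm(
  targets=[
    [0,0,0.1,-3.9,-3.0,0,0],
    [0,0,0.2,-7.8,-6.0,0,0],
    [0,0,0.3,-11.7,-9.0,0,0],
    [0,0,0.4,-15.6,-12.0,0,0],
    [0,0,0.5,-19.5,-15.0,0,0],
  ],
  newtons=20,
)

```text
time_s: 0.65
tcp_pos: [330.7, 391.5, 244.6]
eef_rot: [0.395, 0.919, -0.0, 0.0]
force: [1.5, 0.3, -0.6]
width: 51.4
```

```bash
python3 -c "
from h import *
goto([690,-126,243],-0.04)"
```

```text
tcp [330.7 391.5 244.6] t 0.65 q6 0.09 F [ 1.5  0.3 -0.6] w 51.4
shift cm [-62.28  -9.51   0.16] turn [-0.     0.     0.798]
```

Request:
jog_arm(
  targets=[
    [0,0,0.1,-4.8,-0.7,0,0],
    [0,0,0.2,-9.6,-1.4,0,0],
    [0,0,0.3,-14.4,-2.1,0,0],
    [0,0,0.4,-19.2,-2.8,0,0],
    [0,0,0.5,-24.0,-3.5,0,0],
  ],
)

```text
time_s: 1.15
tcp_pos: [471.2, 193.6, 244.7]
eef_rot: [0.61, 0.792, 0.0, -0.0]
force: [1.4, 0.6, -0.8]
width: 11.2
```

```bash
python3 -c "
from h import *
goto([690,-126,243],-0.04)"
```

```text
tcp [471.2 193.6 244.7] t 1.15 q6 0.11 F [ 1.4  0.6 -0.8] w 11.2
shift cm [-36.49  13.     0.17] turn [ 0.    -0.     0.298]
```

Request:
jog_arm(
  targets=[
    [0,0,0.1,-4.6,1.6,0,0],
    [0,0,0.2,-9.2,3.2,0,0],
    [0,0,0.3,-13.8,4.9,0,0],
    [0,0,0.3,-18.4,6.5,0,0],
    [0,0,0.3,-23.0,8.2,0,0],
  ],
)

```text
time_s: 1.65
tcp_pos: [609.9, -7.4, 244.5]
eef_rot: [0.721, 0.693, -0.0, -0.0]
force: [0.2, 1.6, 0.3]
width: 0.6
```

```bash
python3 -c "
from h import *
goto([690,-126,243],-0.04)
import pickle
s=arm.read_state();c=read_camera('wrist');save('w1',c['img']);pickle.dump((s,c),open('w1.pkl','wb'))"
```

```text
tcp [609.9  -7.4 244.5] t 1.65 q6 0.01 F [0.2 1.6 0.3] w 0.6
shift cm [-11.55   8.46   0.14] turn [-0.    -0.     0.002]
```

View pics/w1.png

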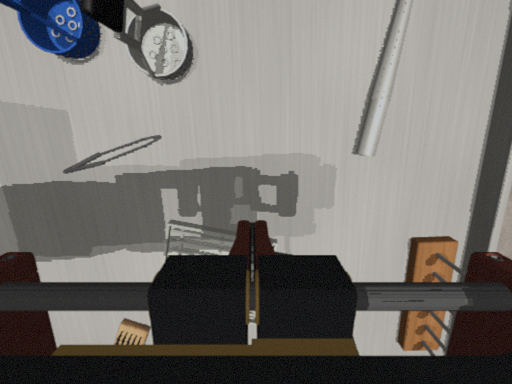

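The wrist view shows the basket cup at (160,45), the tweezers at (112,153) and the mandrel at (380,80). The hook is hidden under the gripper. I'll move on to the side of the hook opposite the push direction.

Request:
jog_arm(
  targets=[
    [0,0,0,-3.8,2.8,0,0],
    [0,0,0,-7.6,5.6,0,0],
    [0,0,0,-11.5,8.5,0,0],
    [0,0,0,-11.5,8.5,2.5,0],
    [0,0,0,-11.5,8.5,5.4,0],
  ],
)

```text
time_s: 2.2
tcp_pos: [691.0, -125.2, 190.7]
eef_rot: [0.721, 0.693, 0.001, 0.001]
force: [-1.0, -0.2, -0.4]
width: 0.8
```

```bash
python3 -c "
from h import *
goto([680,-126,190],-0.04)
c=read_camera('side');save('s1',cv2.resize(c['img'][150:300,200:400],None,fx=4,fy=4))
c=read_camera('scene');save('c1',cv2.resize(c['img'][100:230,150:300],None,fx=4,fy=4))"
```

```text
tcp [ 691.  -125.2  190.7] t 2.2 q6 -0.16 F [-1.  -0.2 -0.4] w 0.8
shift cm [-0.12 -1.1   0.07] turn [ 0.003  0.    -0.   ]
```

View pics/s1.png

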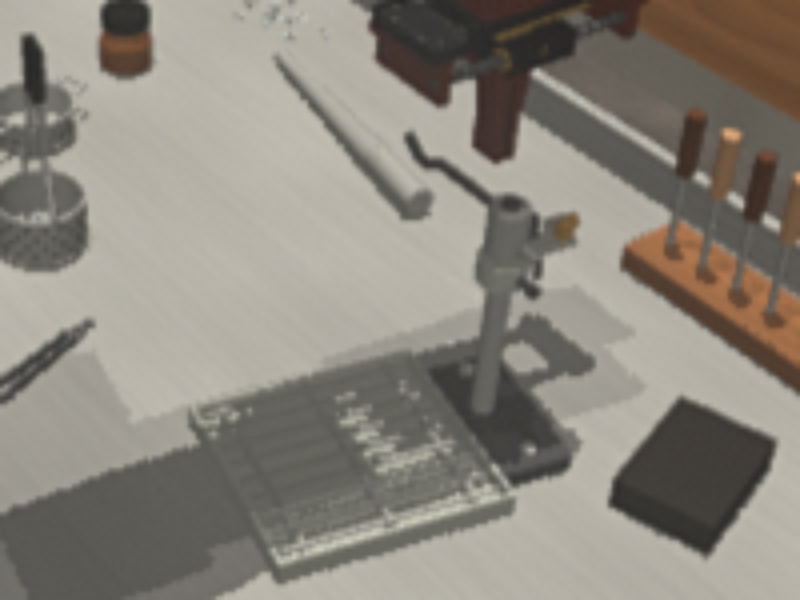

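View pics/c1.png

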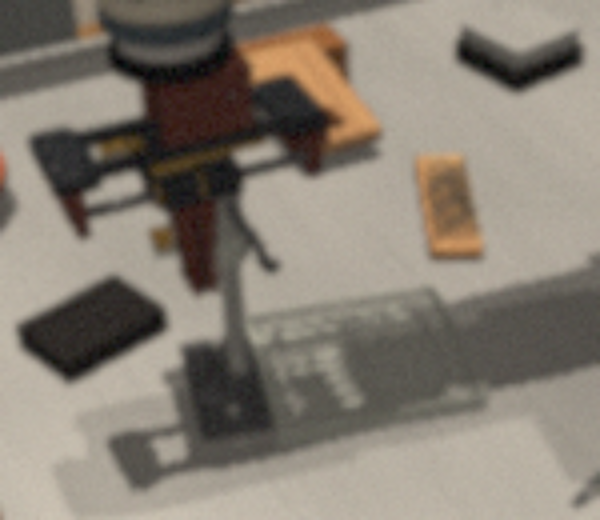

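Request:
jog_arm(
  targets=[
    [0,0,0,-0.1,-1.0,0.1,0],
    [0,0,0,-0.1,-2.0,0.1,0],
    [0,0,0,-0.1,-2.5,0.1,0],
    [0,0,0,-0.1,-2.7,0.1,0],
    [0,0,0,-0.1,-2.9,0.1,0],
  ],
)

```text
time_s: 2.8
tcp_pos: [660.9, -123.4, 190.9]
eef_rot: [0.72, 0.694, 0.0, 0.001]
force: [-0.8, 0.4, 0.5]
width: 0.2
```

Request:
jog_arm(
  targets=[
    [0,0,-0.02,0.03,-0.12,0,0],
    [0,0,-0.04,0.06,-0.26,0,0],
    [0,0,-0.06,0.1,-0.39,0,0],
    [0,0,-0.08,0.12,-0.52,0,0],
    [0,0,-0.1,0.14,-0.66,0,0],
  ],
)

```text
time_s: 3.3
tcp_pos: [654.4, -121.8, 189.7]
eef_rot: [0.684, 0.729, 0.0, 0.0]
force: [0.5, 0.4, 0.5]
width: 0.7
```

```bash
python3 -c "
from h import *
goto([680,-126,190],-0.04)
c=read_camera('side');save('s2',cv2.resize(c['img'][150:300,200:400],None,fx=4,fy=4))"
```

```text
tcp [ 654.4 -121.8  189.7] t 3.3 q6 -0.27 F [0.5 0.4 0.5] w 0.7
shift cm [-0.59  2.53 -0.03] turn [ 0.    -0.     0.104]
```

View pics/s2.png

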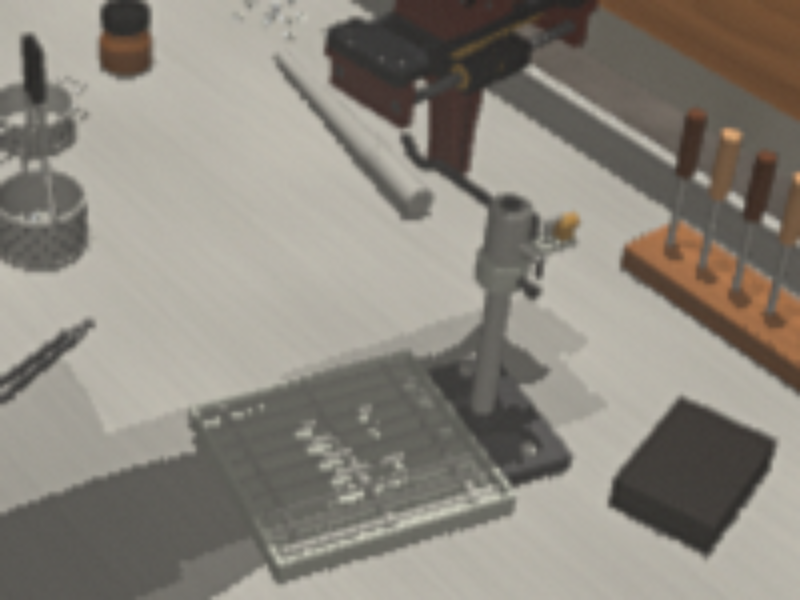

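Request:
jog_arm(
  targets=[
    [0,0,-0.05,0.04,-0.34,0,0],
    [0,0,-0.1,0.08,-0.68,0,0],
    [0,0,-0.15,0.11,-1.02,0,0],
    [0,0,-0.2,0.12,-1.36,0,0],
    [0,0,-0.25,0.12,-1.7,0,0],
  ],
)

```text
time_s: 3.85
tcp_pos: [637.1, -121.5, 189.7]
eef_rot: [0.588, 0.809, 0.0, -0.0]
force: [0.3, 1.4, -0.4]
width: 0.8
```

```bash
cat >> h.py <<'E'
def chk(A=(640,-190.5)):
    s=arm.read_state(); r=R.from_quat(s['eef_rot']).as_matrix(); d=np.array([*A,s['tcp_pos'][2]])-s['tcp_pos']
    print('t',round(s['time_s'],2),'axis in tool',(r.T@d).round(1),'tool x yaw',np.arctan2(r[1,0],r[0,0]).round(3),'F tool',(r.T@s['force']).round(1),'torque',s['wrist_torque'].round(2),'q6',s['qpos'][5].round(2))
E
python3 -c "
from h import *
chk()
c=read_camera('side');save('s3',cv2.resize(c['img'][150:300,200:400],None,fx=4,fy=4))"
```

```text
t 3.85 axis in tool [-66.5 -18.6  -0. ] tool x yaw 1.885 F tool [1.3 0.8 0.4] torque [ 0.1  -0.06 -0.04] q6 -0.52
```

View pics/s3.png

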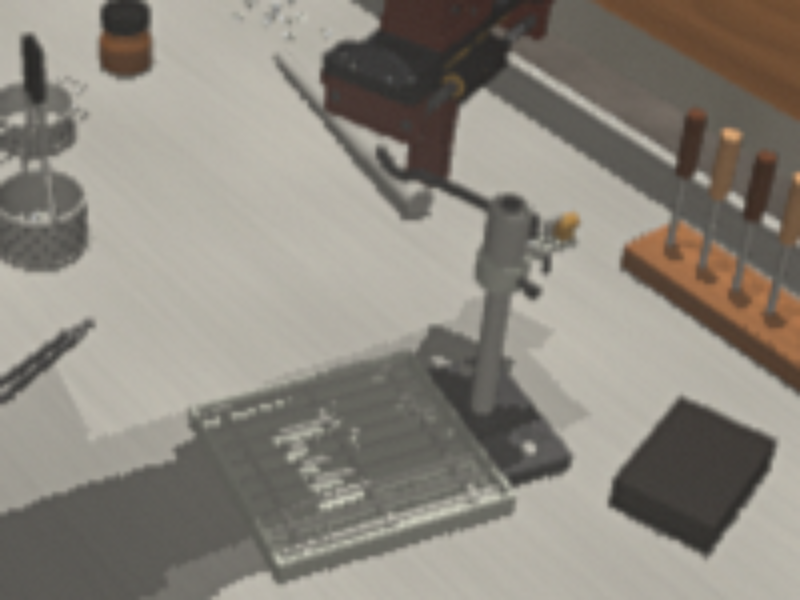

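Request:
jog_arm(
  targets=[
    [0,0,-0.05,0.08,-0.33,0,0],
    [0,0,-0.1,0.15,-0.67,0,0],
    [0,0,-0.15,0.19,-1.01,0,0],
    [0,0,-0.2,0.22,-1.36,0,0],
    [0,0,-0.25,0.24,-1.7,0,0],
  ],
)

```text
time_s: 4.4
tcp_pos: [620.2, -124.5, 189.6]
eef_rot: [0.483, 0.876, 0.0, -0.0]
force: [0.9, 0.4, -0.5]
width: 0.5
```

```bash
python3 -c "
from h import *
chk()"
```

```text
t 4.4 axis in tool [-66.4 -18.5  -0. ] tool x yaw 2.134 F tool [-0.2  1.   0.5] torque [ 0.12 -0.07  0.03] q6 -0.78
```

Request:
jog_arm(
  targets=[
    [0,0,-0.05,0.08,-0.33,0,0],
    [0,0,-0.1,0.15,-0.67,0,0],
    [0,0,-0.15,0.19,-1.01,0,0],
    [0,0,-0.2,0.22,-1.36,0,0],
    [0,0,-0.25,0.24,-1.7,0,0],
  ],
)

```text
time_s: 4.9
tcp_pos: [604.5, -131.5, 189.6]
eef_rot: [0.37, 0.929, 0.0, -0.0]
force: [-0.4, 1.0, -0.4]
width: 0.5
```

```bash
python3 -c "
from h import *
chk()"
```

```text
t 4.9 axis in tool [-66.3 -18.5  -0. ] tool x yaw 2.384 F tool [0.9 0.5 0.4] torque [ 0.19 -0.02  0.02] q6 -1.05
```

Request:
jog_arm(
  targets=[
    [0,0,-0.015,0.03,-0.1,0,0],
    [0,0,-0.03,0.05,-0.2,0,0],
    [0,0,-0.045,0.08,-0.3,0,0],
    [0,0,-0.06,0.1,-0.4,0,0],
    [0,0,-0.075,0.12,-0.5,0,0],
  ],
)

```text
time_s: 5.4
tcp_pos: [600.3, -134.4, 189.7]
eef_rot: [0.335, 0.942, 0.0, -0.0]
force: [0.3, 1.7, -0.1]
width: 0.4
```

```bash
python3 -c "
from h import *
chk()"
```

```text
t 5.4 axis in tool [-66.2 -18.4  -0. ] tool x yaw 2.459 F tool [0.8 1.5 0.1] torque [ 0.16  0.01 -0.06] q6 -1.13
```

Request:
jog_arm(
  targets=[
    [0,0,-0.015,0.03,-0.1,0,0],
    [0,0,-0.03,0.05,-0.2,0,0],
    [0,0,-0.045,0.08,-0.3,0,0],
    [0,0,-0.06,0.1,-0.4,0,0],
    [0,0,-0.075,0.12,-0.5,0,0],
  ],
)

```text
time_s: 5.9
tcp_pos: [596.1, -137.6, 189.7]
eef_rot: [0.299, 0.954, -0.0, -0.0]
force: [0.3, 0.7, -1.0]
width: 0.5
```

```bash
python3 -c "
from h import *
chk()"
```

```text
t 5.9 axis in tool [-66.2 -18.4  -0. ] tool x yaw 2.534 F tool [0.2 0.7 1. ] torque [ 0.18 -0.03  0.03] q6 -1.21
```

Request:
jog_arm(
  targets=[
    [0,0,-0.01,0.02,-0.07,0,0],
    [0,0,-0.02,0.04,-0.13,0,0],
    [0,0,-0.03,0.05,-0.2,0,0],
    [0,0,-0.04,0.07,-0.27,0,0],
    [0,0,-0.05,0.08,-0.33,0,0],
  ],
)

```text
time_s: 6.4
tcp_pos: [593.7, -139.9, 189.7]
eef_rot: [0.275, 0.961, -0.0, 0.0]
force: [-0.1, 1.2, -0.8]
width: 0.5
```

```bash
python3 -c "
from h import *
chk()"
```

```text
t 6.4 axis in tool [-66.1 -18.4   0. ] tool x yaw 2.584 F tool [0.7 0.9 0.8] torque [ 0.11  0.02 -0.07] q6 -1.26
```

Request:
jog_arm(
  targets=[
    [0,0,-0.01,0.02,-0.07,0,0],
    [0,0,-0.02,0.04,-0.13,0,0],
    [0,0,-0.03,0.05,-0.2,0,0],
    [0,0,-0.04,0.07,-0.27,0,0],
    [0,0,-0.05,0.08,-0.33,0,0],
  ],
)

```text
time_s: 6.9
tcp_pos: [591.2, -142.2, 189.7]
eef_rot: [0.251, 0.968, -0.0, -0.0]
force: [-0.2, 1.1, -0.7]
width: 0.3
```

```bash
python3 -c "
from h import *
chk()"
```

```text
t 6.9 axis in tool [-66.1 -18.4  -0. ] tool x yaw 2.634 F tool [0.7 0.9 0.7] torque [ 0.21  0.01 -0.05] q6 -1.32
```

Request:
jog_arm(
  targets=[
    [0,0,-0.01,0.02,-0.07,0,0],
    [0,0,-0.02,0.04,-0.13,0,0],
    [0,0,-0.03,0.05,-0.2,0,0],
    [0,0,-0.04,0.07,-0.27,0,0],
    [0,0,-0.05,0.08,-0.33,0,0],
  ],
)

```text
time_s: 7.4
tcp_pos: [588.9, -144.7, 189.7]
eef_rot: [0.227, 0.974, 0.0, -0.0]
force: [-0.0, 1.6, 0.7]
width: 0.3
```

```bash
python3 -c "
from h import *
chk()"
```

```text
t 7.4 axis in tool [-66.1 -18.5  -0. ] tool x yaw 2.684 F tool [ 0.7  1.4 -0.7] torque [ 0.18  0.03 -0.02] q6 -1.37
```

Request:
jog_arm(
  targets=[
    [0,0,-0.01,0.02,-0.07,0,0],
    [0,0,-0.02,0.04,-0.13,0,0],
    [0,0,-0.03,0.05,-0.2,0,0],
    [0,0,-0.04,0.07,-0.27,0,0],
    [0,0,-0.05,0.08,-0.33,0,0],
  ],
)

```text
time_s: 7.9
tcp_pos: [586.7, -147.3, 189.7]
eef_rot: [0.203, 0.979, -0.0, -0.0]
force: [-1.5, 1.8, 0.3]
width: 0.3
```

```bash
python3 -c "
from h import *
chk()
c=read_camera('side');save('s4',cv2.resize(c['img'][150:300,200:400],None,fx=4,fy=4))"
```

```text
t 7.9 axis in tool [-66.  -18.5  -0. ] tool x yaw 2.734 F tool [ 2.1  1.  -0.3] torque [ 0.13  0.06 -0.01] q6 -1.43
```

View pics/s4.png

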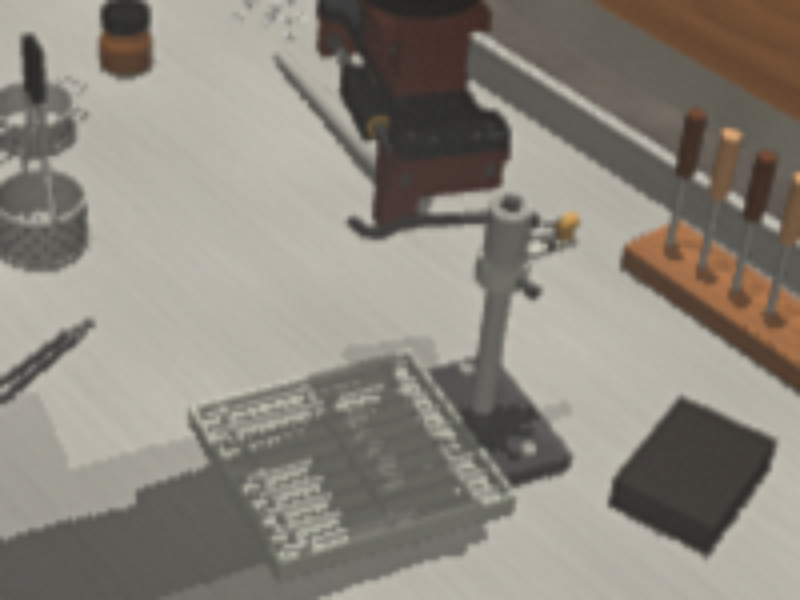

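The hook now runs from the hub at (510,210) to its tip at (352,222), with the finger behind it at (400,205), so it is following. No catch felt yet.

Request:
jog_arm(
  targets=[
    [0,0,-0.01,0.02,-0.07,0,0],
    [0,0,-0.02,0.04,-0.13,0,0],
    [0,0,-0.03,0.05,-0.2,0,0],
    [0,0,-0.04,0.07,-0.27,0,0],
    [0,0,-0.05,0.08,-0.33,0,0],
  ],
)

```text
time_s: 8.45
tcp_pos: [584.7, -150.1, 189.7]
eef_rot: [0.178, 0.984, -0.0, 0.0]
force: [0.0, 1.1, -0.1]
width: 0.7
```

```bash
python3 -c "
from h import *
chk()"
```

```text
t 8.45 axis in tool [-66.  -18.5   0. ] tool x yaw 2.784 F tool [0.4 1.1 0.1] torque [0.18 0.06 0.03] q6 -1.48
```

Request:
jog_arm(
  targets=[
    [0,0,-0.01,0.02,-0.07,0,0],
    [0,0,-0.02,0.04,-0.13,0,0],
    [0,0,-0.03,0.05,-0.2,0,0],
    [0,0,-0.04,0.07,-0.27,0,0],
    [0,0,-0.05,0.08,-0.33,0,0],
  ],
)

```text
time_s: 8.95
tcp_pos: [582.8, -152.8, 189.7]
eef_rot: [0.153, 0.988, 0.0, -0.0]
force: [0.6, 0.8, -0.1]
width: 0.6
```

```bash
python3 -c "
from h import *
chk()"
```

```text
t 8.95 axis in tool [-65.9 -18.5  -0. ] tool x yaw 2.834 F tool [-0.3  0.9  0.1] torque [0.21 0.01 0.02] q6 -1.54
```

Request:
jog_arm(
  targets=[
    [0,0,-0.01,0.02,-0.07,0,0],
    [0,0,-0.02,0.04,-0.13,0,0],
    [0,0,-0.03,0.05,-0.2,0,0],
    [0,0,-0.04,0.07,-0.27,0,0],
    [0,0,-0.05,0.08,-0.33,0,0],
  ],
)

```text
time_s: 9.45
tcp_pos: [581.0, -155.8, 189.7]
eef_rot: [0.129, 0.992, -0.0, -0.0]
force: [0.0, 1.3, -0.9]
width: 0.4
```

```bash
python3 -c "
from h import *
chk()"
```

```text
t 9.45 axis in tool [-65.9 -18.5  -0. ] tool x yaw 2.884 F tool [0.3 1.2 0.9] torque [ 0.27  0.07 -0.06] q6 -1.59
```

Request:
jog_arm(
  targets=[
    [0,0,-0.01,0.02,-0.07,0,0],
    [0,0,-0.02,0.04,-0.13,0,0],
    [0,0,-0.03,0.05,-0.2,0,0],
    [0,0,-0.04,0.07,-0.27,0,0],
    [0,0,-0.05,0.08,-0.33,0,0],
  ],
)

```text
time_s: 9.95
tcp_pos: [579.4, -158.7, 189.7]
eef_rot: [0.104, 0.995, 0.0, -0.0]
force: [-0.2, 0.8, -1.0]
width: 0.5
```

```bash
python3 -c "
from h import *
chk()"
```

```text
t 9.95 axis in tool [-65.9 -18.6  -0. ] tool x yaw 2.934 F tool [0.4 0.8 1. ] torque [ 0.22  0.06 -0.05] q6 -1.65
```

Request:
jog_arm(
  targets=[
    [0,0,-0.01,0.02,-0.07,0,0],
    [0,0,-0.02,0.04,-0.13,0,0],
    [0,0,-0.03,0.05,-0.2,0,0],
    [0,0,-0.04,0.07,-0.27,0,0],
    [0,0,-0.05,0.08,-0.33,0,0],
  ],
)

```text
time_s: 10.45
tcp_pos: [577.9, -161.7, 189.7]
eef_rot: [0.079, 0.997, 0.0, -0.0]
force: [-0.1, 1.9, 0.9]
width: 0.5
```

```bash
python3 -c "
from h import *
chk()"
```

```text
t 10.45 axis in tool [-65.8 -18.7  -0. ] tool x yaw 2.984 F tool [ 0.3  1.9 -0.9] torque [ 0.34  0.09 -0.05] q6 -1.71
```

Request:
jog_arm(
  targets=[
    [0,0,-0.01,0.02,-0.07,0,0],
    [0,0,-0.02,0.04,-0.13,0,0],
    [0,0,-0.03,0.05,-0.2,0,0],
    [0,0,-0.04,0.07,-0.27,0,0],
    [0,0,-0.05,0.08,-0.33,0,0],
  ],
)

```text
time_s: 10.95
tcp_pos: [576.5, -164.5, 189.6]
eef_rot: [0.054, 0.999, 0.0, -0.0]
force: [-0.8, 4.8, 1.0]
width: 0.6
```

```bash
python3 -c "
from h import *
chk()"
```

```text
t 10.95 axis in tool [-66. -19.  -0.] tool x yaw 3.034 F tool [ 1.3  4.6 -0.9] torque [ 1.05  0.18 -0.13] q6 -1.76
```

Request:
jog_arm(
  targets=[
    [0,0,-0.006,0.01,-0.04,0,0],
    [0,0,-0.012,0.02,-0.08,0,0],
    [0,0,-0.018,0.03,-0.12,0,0],
    [0,0,-0.024,0.04,-0.16,0,0],
    [0,0,-0.03,0.05,-0.2,0,0],
  ],
)

```text
time_s: 11.45
tcp_pos: [575.7, -166.0, 189.6]
eef_rot: [0.039, 0.999, 0.001, -0.0]
force: [-0.2, 7.9, 0.7]
width: 0.5
```

```bash
python3 -c "
from h import *
chk()"
```

```text
t 11.45 axis in tool [-66.  -19.4  -0.1] tool x yaw 3.063 F tool [ 0.9  7.9 -0.7] torque [ 1.34  0.13 -0.06] q6 -1.79
```

Request:
jog_arm(
  targets=[
    [0,0,-0.006,0.01,-0.04,0,0],
    [0,0,-0.012,0.02,-0.08,0,0],
    [0,0,-0.018,0.03,-0.12,0,0],
    [0,0,-0.024,0.04,-0.16,0,0],
    [0,0,-0.03,0.05,-0.2,0,0],
  ],
)

```text
time_s: 11.95
tcp_pos: [574.9, -167.9, 189.5]
eef_rot: [0.024, 1.0, 0.001, -0.001]
force: [-1.5, 7.3, 1.3]
width: 0.7
```

```bash
python3 -c "
from h import *
chk()"
```

```text
t 11.95 axis in tool [-66.1 -19.5  -0.1] tool x yaw 3.093 F tool [ 1.8  7.2 -1.3] torque [ 1.22  0.28 -0.1 ] q6 -1.83
```

Request:
jog_arm(
  targets=[
    [0,0,-0.004,0.01,-0.03,0,0],
    [0,0,-0.008,0.01,-0.05,0,0],
    [0,0,-0.012,0.02,-0.08,0,0],
    [0,0,-0.016,0.02,-0.1,0,0],
    [0,0,-0.02,0.03,-0.13,0,0],
  ],
)

```text
time_s: 12.45
tcp_pos: [574.3, -169.7, 189.5]
eef_rot: [0.014, 1.0, 0.0, -0.001]
force: [-2.2, 4.5, 1.0]
width: 0.4
```

```bash
python3 -c "
from h import *
chk()"
```

```text
t 12.45 axis in tool [-66.3 -19.   -0.1] tool x yaw 3.113 F tool [ 2.4  4.5 -0.9] torque [ 0.83  0.39 -0.07] q6 -1.85
```

Request:
jog_arm(
  targets=[
    [0,0,-0.004,0.01,-0.03,0,0],
    [0,0,-0.008,0.01,-0.05,0,0],
    [0,0,-0.012,0.02,-0.08,0,0],
    [0,0,-0.016,0.02,-0.1,0,0],
    [0,0,-0.02,0.03,-0.13,0,0],
  ],
)

```text
time_s: 12.95
tcp_pos: [574.6, -171.6, 189.6]
eef_rot: [0.004, 1.0, -0.0, 0.0]
force: [-2.9, 3.1, -0.5]
width: 0.5
```

```bash
python3 -c "
from h import *
chk()"
```

```text
t 12.95 axis in tool [-65.5 -18.3   0. ] tool x yaw 3.133 F tool [3.  3.1 0.5] torque [0.45 0.24 0.05] q6 -1.87
```

Request:
jog_arm(
  targets=[
    [0,0,-0.003,0.0,-0.02,0,0],
    [0,0,-0.006,0.0,-0.04,0,0],
    [0,0,-0.009,0.01,-0.06,0,0],
    [0,0,-0.012,0.01,-0.08,0,0],
    [0,0,-0.015,0.02,-0.1,0,0],
  ],
)

```text
time_s: 13.45
tcp_pos: [574.6, -172.6, 189.8]
eef_rot: [-0.003, 1.0, -0.0, 0.0]
force: [-0.4, 0.6, -0.4]
width: 0.6
```

```bash
python3 -c "
from h import *
chk()"
```

```text
t 13.45 axis in tool [-65.3 -18.4   0. ] tool x yaw -3.135 F tool [0.4 0.6 0.4] torque [0.16 0.06 0.01] q6 -1.89
```

Request:
jog_arm(
  targets=[
    [0,0,-0.003,0.0,-0.02,0,0],
    [0,0,-0.006,0.0,-0.04,0,0],
    [0,0,-0.009,0.01,-0.06,0,0],
    [0,0,-0.012,0.01,-0.08,0,0],
    [0,0,-0.015,0.02,-0.1,0,0],
  ],
)

```text
time_s: 13.95
tcp_pos: [574.3, -173.5, 189.8]
eef_rot: [-0.011, 1.0, -0.0, 0.0]
force: [-0.1, -0.7, -0.2]
width: 0.5
```

```bash
python3 -c "
from h import *
chk()
c=read_camera('side');save('s5',cv2.resize(c['img'][150:300,200:400],None,fx=4,fy=4))"
```

```text
t 13.95 axis in tool [-65.3 -18.4   0. ] tool x yaw -3.12 F tool [ 0.1 -0.7  0.2] torque [0.05 0.01 0.01] q6 -1.91
```

View pics/s5.png

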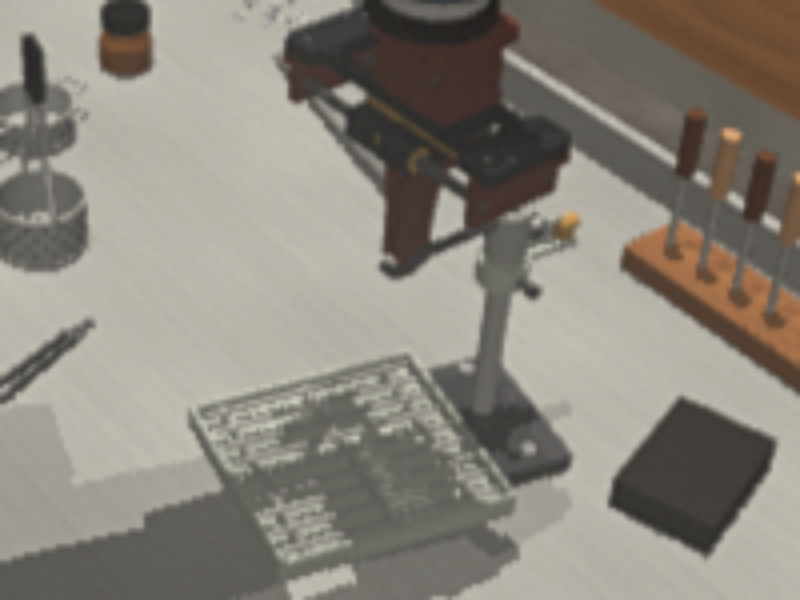

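Request:
jog_arm(
  targets=[
    [0,0,-0.002,0.0,-0.01,0,0],
    [0,0,-0.004,0.0,-0.02,0,0],
    [0,0,-0.006,0.01,-0.03,0,0],
    [0,0,-0.008,0.01,-0.05,0,0],
    [0,0,-0.01,0.01,-0.06,0,0],
  ],
)

```text
time_s: 14.5
tcp_pos: [574.1, -174.0, 189.7]
eef_rot: [-0.016, 1.0, -0.0, -0.0]
force: [0.2, -0.0, 0.5]
width: 0.7
```

```bash
python3 -c "
from h import *
chk()"
```

```text
t 14.5 axis in tool [-65.4 -18.6  -0. ] tool x yaw -3.11 F tool [-0.2 -0.1 -0.5] torque [-0.    0.04  0.02] q6 -1.92
```

Request:
jog_arm(
  targets=[
    [0,0,-0.002,0.0,-0.01,0,0],
    [0,0,-0.004,0.0,-0.02,0,0],
    [0,0,-0.006,0.01,-0.03,0,0],
    [0,0,-0.008,0.01,-0.05,0,0],
    [0,0,-0.01,0.01,-0.06,0,0],
  ],
)

```text
time_s: 15.0
tcp_pos: [574.0, -174.6, 189.7]
eef_rot: [-0.021, 1.0, -0.0, 0.0]
force: [-0.7, -0.2, 0.0]
width: 0.4
```

```bash
python3 -c "
from h import *
chk()"
```

```text
t 15.0 axis in tool [-65.3 -18.6   0. ] tool x yaw -3.1 F tool [ 0.7 -0.2 -0. ] torque [0.02 0.01 0.  ] q6 -1.93
```

The force peaked near 8 N, fell to zero and stayed there, so it has clicked. I'll back off and check.

Request:
jog_arm(
  targets=[
    [0,0,0,0,1,0,0],
    [0,0,0,0,2.5,0,0],
    [0,0,0,0,3,-2,0],
    [0,0,0,0,3,-5,0],
    [0,0,0,0,6,-6,0],
  ],
)

```text
time_s: 15.5
tcp_pos: [573.0, -115.2, 252.4]
eef_rot: [-0.02, 1.0, -0.001, 0.002]
force: [0.4, 0.6, 0.8]
width: 0.7
```

```bash
python3 -c "
from h import *
import pickle
chk()
c=read_camera('side');save('s6',cv2.resize(c['img'][150:300,200:400],None,fx=4,fy=4))
P=cloud(c)
d=read_camera('scene');save('c6',cv2.resize(d['img'][100:230,150:300],None,fx=4,fy=4));pickle.dump((c,d),open('D6.pkl','wb'))
A=np.array([639.5,-190.5])
for n,k in(('side',c),('scene',d)):
    P=cloud(k); r=np.hypot(P[...,0]-A[0],P[...,1]-A[1]); m=(r>20)&(r<110)&(P[...,2]>169)&(P[...,2]<192)&(P[...,0]<630)
    q=P[m]; 
    print(n,len(q)); 
    s=q[np.hypot(*(q[:,:2]-A).T)<110]; rr=np.hypot(*(s[:,:2]-A).T)
    a=np.arctan2(s[:,1]-A[1],s[:,0]-A[0])%(2*np.pi)
    for lo,hi in((20,40),(40,60),(60,75),(75,90),(90,110)):
        t=(rr>=lo)&(rr<hi); print(lo,hi,t.sum(),np.median(a[t]).round(3) if t.any() else '', s[t].mean(0).round(1) if t.any() else '')
"
```

```text
t 15.5 axis in tool [-64.  -77.9   0.4] tool x yaw -3.102 F tool [-0.5  0.6 -0.8] torque [ 0.01  0.01 -0.01] q6 -1.83
side 100
20 40 23 3.215 [ 610.7 -192.5  182.1]
40 60 23 3.187 [ 589.4 -192.8  182.9]
60 75 19 3.164 [ 571.7 -191.9  180.9]
75 90 20 3.159 [ 558.4 -191.7  175.8]
90 110 15 3.153 [ 544.  -191.3  181.4]
scene 67
20 40 18 3.067 [ 609.5 -188.4  181.9]
40 60 17 3.073 [ 589.6 -187.7  181.8]
60 75 14 3.084 [ 572.7 -186.3  179.8]
75 90 15 3.09 [ 556.6 -186.   175.6]
90 110 3 3.067 [ 547.7 -184.   178.3]
```

View pics/s6.png

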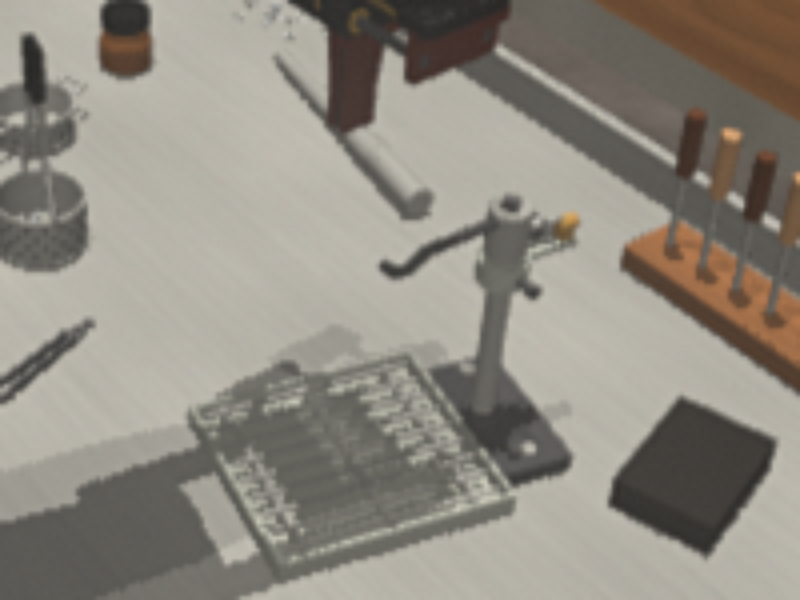

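View pics/c6.png

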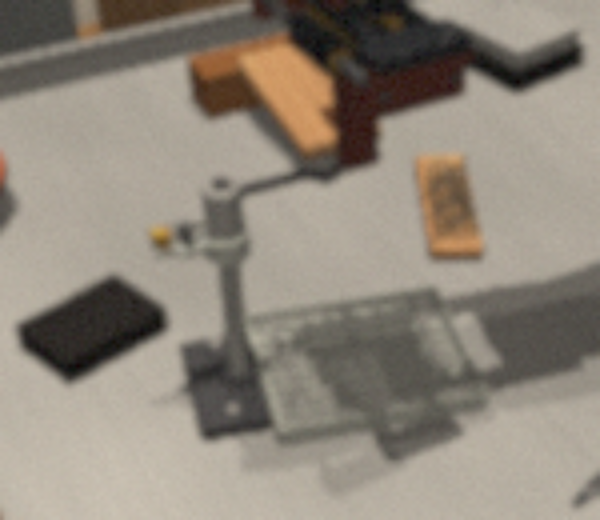

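The hook now runs from the hub (510,210) to its tip at (385,268) in the side view, standing out over the tray with nothing touching it. Its seat is near (558,-189). Next I'll fetch the basket.

```bash
python3 -c "
from h import *
goto([506,153,252],-0.206)"
```

```text
tcp [ 572.2 -111.7  251.6] t 15.6 q6 -1.83 F [-0.2 -0.6  0.2] w 0.4
shift cm [ 5.46 26.73 -0.05] turn [-0.002  0.003 -1.321]
```

Request:
jog_arm(
  targets=[
    [0,0,0.14,0.5,2.7,0,4],
    [0,0,0.28,1.1,5.4,0,4],
    [0,0,0.42,1.6,8.0,0,4],
    [0,0,0.56,2.2,10.7,0,4],
    [0,0,0.7,2.7,13.4,0,4],
  ],
)

```text
time_s: 16.1
tcp_pos: [538.0, 19.5, 249.0]
eef_rot: [0.326, 0.945, -0.0, -0.001]
force: [1.2, -0.5, 0.4]
width: 37.1
```

```bash
python3 -c "
from h import *
goto([506,153,252],-0.206)"
```

```text
tcp [538.   19.5 249. ] t 16.1 q6 -0.89 F [ 1.2 -0.5  0.4] w 37.1
shift cm [10.75  8.54 -0.3 ] turn [-1.000e-03 -0.000e+00  1.113e+00]
```

Request:
jog_arm(
  targets=[
    [0,0,0.14,2.1,1.7,0,4],
    [0,0,0.28,4.3,3.4,0,4],
    [0,0,0.42,6.4,5.1,-0.2,4],
    [0,0,0.56,8.6,6.8,-0.3,4],
    [0,0,0.7,10.7,8.5,-0.3,4],
  ],
)

```text
time_s: 16.6
tcp_pos: [505.5, 152.2, 252.2]
eef_rot: [0.63, 0.776, -0.0, -0.0]
force: [-0.1, -0.5, 0.8]
width: 40.0
```

```bash
python3 -c "
from h import *
goto([506,153,252],-0.206)"
```

```text
tcp [505.5 152.2 252.2] t 16.6 q6 0.06 F [-0.1 -0.5  0.8] w 40.0
shift cm [0.07 0.07 0.02] turn [-0.001  0.     0.413]
```

Request:
jog_arm(
  targets=[
    [0,0,0.14,0.05,0.05,0,4],
    [0,0,0.28,0.05,0.05,0,4],
    [0,0,0.41,0.05,0.05,0,4],
    [0,0,0.413,0.05,0.05,0,4],
    [0,0,0.413,0.05,0.05,0,4],
  ],
)

```text
time_s: 17.1
tcp_pos: [506.4, 151.6, 252.3]
eef_rot: [0.773, 0.634, -0.0, -0.0]
force: [0.2, -0.1, -0.8]
width: 39.9
```

```bash
python3 -c "
from h import *
goto([506,153,164],-0.206)
s=arm.read_state();c=read_camera('wrist');save('w2',c['img'])
import pickle;pickle.dump((s,c),open('w2.pkl','wb'))
k=read_camera('side');save('s7',cv2.resize(k['img'][100:250,120:320],None,fx=4,fy=4))
"
```

```text
tcp [506.4 151.6 252.3] t 17.1 q6 0.47 F [ 0.2 -0.1 -0.8] w 39.9
shift cm [ 0.13 -0.06  8.83] turn [-0.001  0.     0.009]
```

View pics/w2.png

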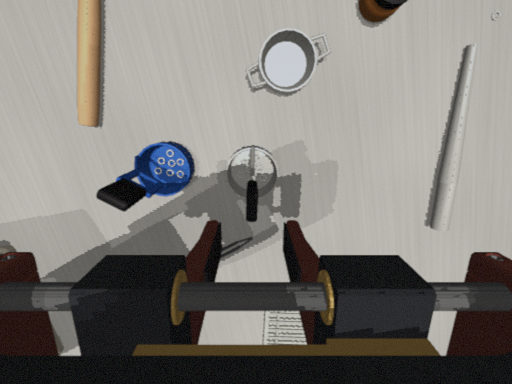

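View pics/s7.png

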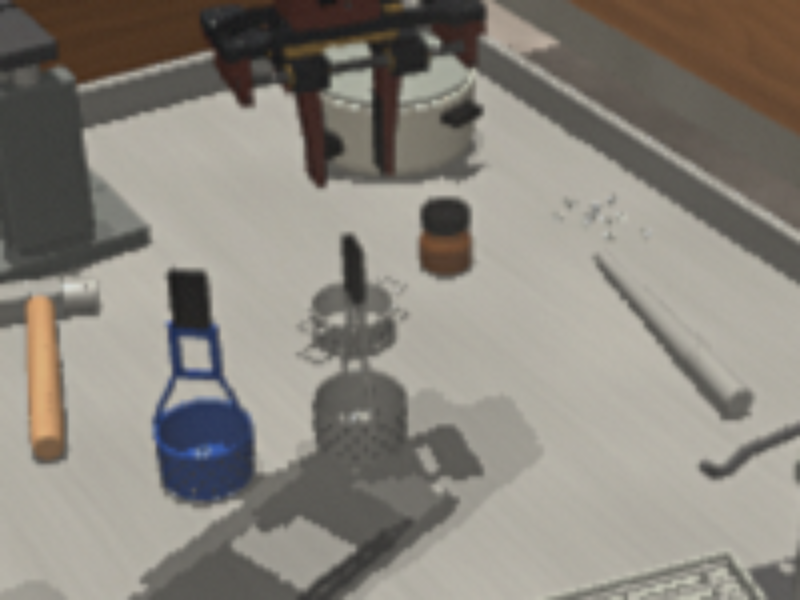

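The wrist view shows the basket's black grip at (252,200), midway between the fingers at columns 208 and 295 and aligned with the jaws. I'll check the numbers before descending.

```bash
python3 -c "
from h import *
import pickle
s,c=pickle.load(open('w2.pkl','rb'))
T=np.eye(4);T[:3,:3]=R.from_quat(s['eef_rot']).as_matrix();T[:3,3]=s['tcp_pos']
d=dict(c);d['camera_from_world']=np.linalg.inv(T@c['tool_from_camera'])
P=cloud(d);im=c['img'].astype(int).max(-1)
m=np.zeros(im.shape,bool);m[165:235,225:280]=1
m&=(P[...,2]>120)&(P[...,2]<200);q=P[m];print(len(q),q.min(0),q.max(0))
t=q[q[:,2]>168];print('top',len(t),t.mean(0),cv2.minAreaRect(t[:,:2].astype(np.float32)))
print(np.linalg.svd(t[:,:2]-t[:,:2].mean(0),full_matrices=False)[1:])
"
```

```text
493 [499.19315847 140.91324407 122.31006905] [513.54899037 171.80655559 178.04552433]
top 362 [506.59368198 155.40656805 175.46124757] ((506.3899230957031, 154.50704956054688), (27.021240234375, 9.745071411132812), 75.75148010253906)
(array([152.11421119,  52.94647632]), array([[-0.23249573, -0.97259742],
       [ 0.97259742, -0.23249573]]))
```

Request:
jog_arm(
  targets=[
    [0,0,0.04,0.3,-0.05,2.5,4],
    [0,0,0.04,0.3,-0.05,5,4],
    [0,0,0.04,0.3,-0.05,7,4],
    [0,0,0.04,0.3,-0.05,8.3,4],
    [0,0,0.04,0.3,-0.05,8.8,4],
  ],
  newtons=20,
)

```text
time_s: 17.7
tcp_pos: [506.4, 154.3, 163.4]
eef_rot: [0.787, 0.617, -0.001, -0.0]
force: [0.6, -0.7, -0.2]
width: 40.0
```

```bash
python3 -c "
from h import *
goto([506.5,154.8,164],-0.24)
k=read_camera('side');save('s8',cv2.resize(k['img'][100:250,120:320],None,fx=4,fy=4))
"
```

```text
tcp [506.4 154.3 163.4] t 17.7 q6 0.51 F [ 0.6 -0.7 -0.2] w 40.0
shift cm [ 0.05 -0.   -0.06] turn [-0.002  0.001 -0.   ]
```

View pics/s8.png

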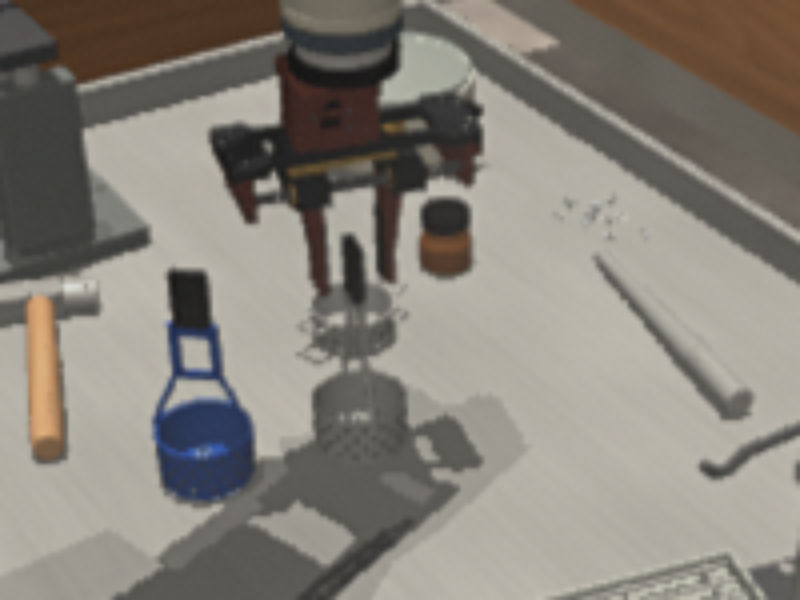

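The grip at (352,268) stands between the fingers at (318,290) and (386,280). Close the gripper.

Request:
jog_arm(
  targets=[
    [0,0,0,0,0,0,3],
    [0,0,0,0,0,0,2],
    [0,0,0,0,0,0,1.4],
    [0,0,0,0,0,0,0.8],
    [0,0,0,0,0,0,0.5],
  ],
  newtons=20,
)

```text
time_s: 18.25
tcp_pos: [507.2, 154.6, 165.2]
eef_rot: [0.787, 0.617, 0.0, 0.0]
force: [-0.3, 1.0, 3.3]
width: 10.1
```

Request:
jog_arm(
  targets=[
    [0,0,0,0,0,0,0.5],
    [0,0,0,0,0,0,0.5],
    [0,0,0,0,0,-0.5,0.5],
    [0,0,0,0,0,-1.2,0.5],
    [0,0,0,0,0,-2,0.5],
  ],
)

```text
time_s: 18.75
tcp_pos: [506.7, 154.4, 184.9]
eef_rot: [0.787, 0.617, -0.0, -0.0]
force: [-0.4, -0.1, -2.0]
width: 9.9
```

```bash
python3 -c "
from h import *
goto([506.5,154.8,164],-0.24)
k=read_camera('side');save('s9',cv2.resize(k['img'][100:250,120:320],None,fx=4,fy=4))
"
```

```text
tcp [506.7 154.4 184.9] t 18.75 q6 0.51 F [-0.4 -0.1 -2. ] w 9.9
shift cm [ 0.03 -0.03  2.09] turn [-0.001  0.    -0.001]
```

View pics/s9.png

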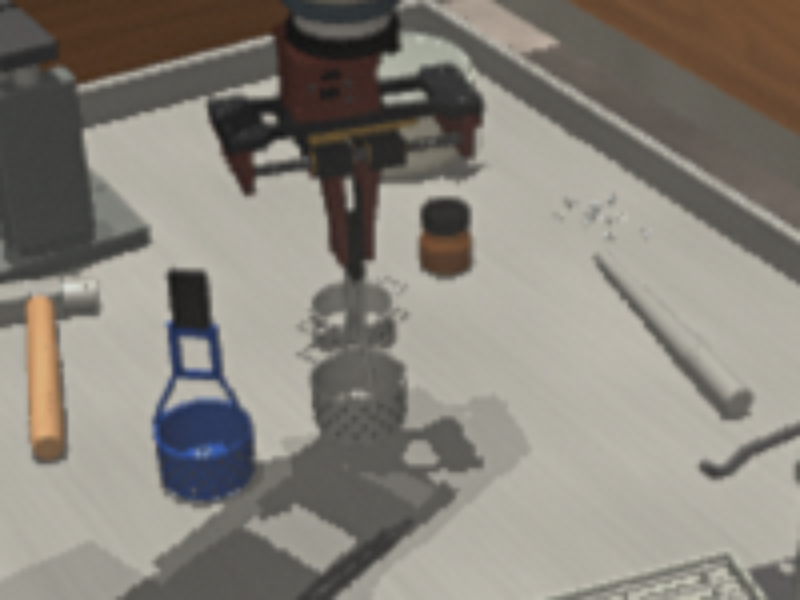

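The basket is lifted and upright; its cup at (358,395) is off the bench. Next I'll carry it to a point outside the hook tip.

```bash
python3 -c "
from h import *
goto([510,-187,240],-0.04)"
```

```text
tcp [507.6 154.6 186.4] t 18.8 q6 0.51 F [ 0.4 -0.2 -1.7] w 9.9
shift cm [-33.12   8.39  -5.37] turn [ 0.002 -0.001 -0.201]
```

Request:
jog_arm(
  targets=[
    [0,0,0,0,0,-1,0.5],
    [0,0,0,0,0,-2.5,0.5],
    [0,0,0,0,0,-4,0.5],
    [0,0,0,0,0,-5,0.5],
    [0,0,0,0,0,-5.5,0.5],
  ],
)

```text
time_s: 19.3
tcp_pos: [507.4, 154.6, 241.0]
eef_rot: [0.787, 0.617, 0.001, 0.0]
force: [-0.1, 0.5, -1.3]
width: 10.2
```

```bash
python3 -c "
from h import *
goto([510,-187,240],-0.04)"
```

```text
tcp [507.4 154.6 241. ] t 19.3 q6 0.51 F [-0.1  0.5 -1.3] w 10.2
shift cm [-33.11   8.41   0.08] turn [ 0.002 -0.001 -0.201]
```

Request:
jog_arm(
  targets=[
    [0,0,0,-2,0.5,0,0.5],
    [0,0,-0.02,-5.5,1.4,0,0.5],
    [0,0,-0.05,-9.5,2.4,0,0.5],
    [0,0,-0.08,-13.5,3.4,0,0.5],
    [0,0,-0.11,-17.5,4.4,0,0.5],
  ],
)

```text
time_s: 19.8
tcp_pos: [507.5, -27.3, 239.5]
eef_rot: [0.751, 0.66, -0.0, -0.0]
force: [1.0, 0.4, -1.8]
width: 9.9
```

```bash
python3 -c "
from h import *
goto([510,-187,240],-0.04)"
```

```text
tcp [507.5 -27.3 239.5] t 19.8 q6 0.05 F [ 1.   0.4 -1.8] w 9.9
shift cm [-15.8    2.3   -0.05] turn [-0.     0.    -0.089]
```

Request:
jog_arm(
  targets=[
    [0,0,-0.02,-4,0.6,0,0.5],
    [0,0,-0.05,-8,1.2,0,0.5],
    [0,0,-0.08,-12,1.8,0,0.5],
    [0,0,-0.09,-15,2.2,0,0.5],
    [0,0,-0.09,-15.8,2.3,0,0.5],
  ],
)

```text
time_s: 20.3
tcp_pos: [509.8, -188.2, 239.4]
eef_rot: [0.722, 0.691, -0.0, 0.0]
force: [0.5, 0.6, -1.9]
width: 9.7
```

```bash
python3 -c "
from h import *
goto([510,-187,235],-0.04)
import pickle
c=read_camera('side');save('s10',cv2.resize(c['img'][150:300,200:400],None,fx=4,fy=4))
d=read_camera('scene');save('c10',cv2.resize(d['img'][100:230,150:300],None,fx=4,fy=4));pickle.dump((c,d),open('D10.pkl','wb'))
A=np.array([639.5,-190.5])
for n,k in(('side',c),('scene',d)):
    P=cloud(k); m=(P[...,0]>535)&(P[...,0]<625)&(np.abs(P[...,1]+189)<16)&(P[...,2]>168)&(P[...,2]<192)
    s=P[m]; print(n,len(s))
    for lo,hi in((535,550),(550,570),(570,590),(590,610),(610,625)):
        t=(s[:,0]>=lo)&(s[:,0]<hi); print(lo,hi,t.sum(), s[t].mean(0).round(1) if t.any() else '')
"
```

```text
tcp [ 509.8 -188.2  239.4] t 20.3 q6 -0.33 F [ 0.5  0.6 -1.9] w 9.7
shift cm [0.13 0.01 0.44] turn [-0.     0.    -0.004]
side 105
535 550 16 [ 544.2 -191.6  181.3]
550 570 26 [ 560.8 -191.8  177.1]
570 590 23 [ 579.1 -192.4  182.4]
590 610 21 [ 598.5 -192.7  182.4]
610 625 19 [ 616.6 -192.8  182.5]
scene 83
535 550 13 [ 544.2 -187.5  180.6]
550 570 19 [ 559.4 -187.   175.9]
570 590 20 [ 579.9 -187.4  180.9]
590 610 17 [ 599.9 -187.9  181.9]
610 625 14 [ 617.4 -188.1  181.9]
```

View pics/s10.png

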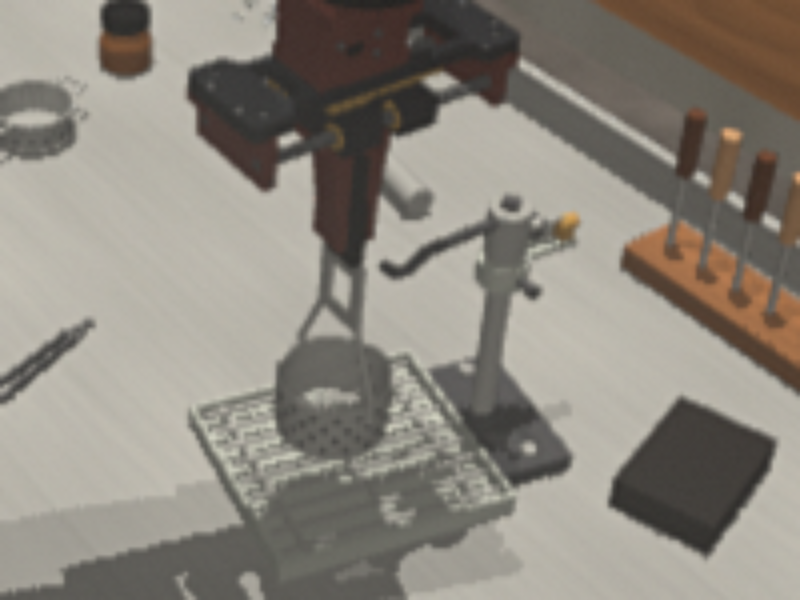

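View pics/c10.png

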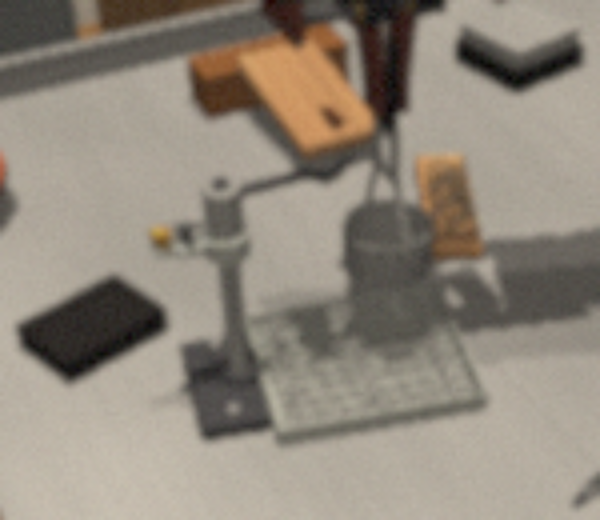

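```bash
python3 -c "
from h import *
import pickle
for n,k in zip(('side','scene'),pickle.load(open('D10.pkl','rb'))):
    P=cloud(k); m=(np.abs(P[...,0]-510)<16)&(np.abs(P[...,1]+188)<25)&(P[...,2]>120)&(P[...,2]<212)
    s=P[m]
    for lo in range(125,212,7):
        t=s[(s[:,2]>=lo)&(s[:,2]<lo+7)]
        if len(t): print(n,lo,len(t),'x',t[:,0].mean().round(1),'y',np.sort(t[:,1]).round(0).tolist())
"
```

```text
side 132 2 x 508.3 y [-164.0, -163.0]
side 139 4 x 510.1 y [-167.0, -166.0, -166.0, -164.0]
side 146 7 x 508.9 y [-212.0, -212.0, -210.0, -170.0, -169.0, -167.0, -166.0]
side 153 14 x 509.1 y [-212.0, -212.0, -212.0, -212.0, -211.0, -210.0, -208.0, -208.0, -206.0, -181.0, -173.0, -171.0, -170.0, -170.0]
side 160 25 x 509.5 y [-207.0, -207.0, -206.0, -206.0, -205.0, -205.0, -201.0, -200.0, -198.0, -196.0, -195.0, -195.0, -194.0, -192.0, -190.0, -189.0, -186.0, -186.0, -185.0, -181.0, -180.0, -180.0, -178.0, -175.0, -173.0]
side 167 21 x 508.9 y [-208.0, -208.0, -207.0, -207.0, -205.0, -201.0, -200.0, -199.0, -191.0, -188.0, -184.0, -183.0, -181.0, -180.0, -179.0, -178.0, -178.0, -177.0, -176.0, -173.0, -172.0]
side 174 19 x 508.7 y [-209.0, -208.0, -208.0, -208.0, -208.0, -208.0, -205.0, -203.0, -203.0, -202.0, -200.0, -200.0, -180.0, -179.0, -179.0, -177.0, -175.0, -174.0, -171.0]
side 181 18 x 509.5 y [-208.0, -207.0, -206.0, -206.0, -206.0, -204.0, -204.0, -200.0, -180.0, -180.0, -178.0, -178.0, -177.0, -176.0, -174.0, -173.0, -172.0, -170.0]
side 188 14 x 509.3 y [-208.0, -207.0, 
[... 872 characters left out ...]
 -180.0, -179.0, -176.0, -172.0, -171.0, -169.0, -168.0]
scene 167 8 x 509.6 y [-201.0, -200.0, -199.0, -181.0, -174.0, -173.0, -172.0, -169.0]
scene 174 10 x 509.4 y [-203.0, -201.0, -200.0, -199.0, -199.0, -199.0, -173.0, -172.0, -172.0, -171.0]
scene 181 7 x 509.8 y [-202.0, -202.0, -198.0, -174.0, -173.0, -171.0, -169.0]
scene 188 9 x 509.6 y [-209.0, -202.0, -200.0, -200.0, -198.0, -172.0, -172.0, -171.0, -170.0]
scene 195 10 x 510.9 y [-205.0, -199.0, -191.0, -187.0, -178.0, -178.0, -172.0, -172.0, -170.0, -170.0]
scene 202 11 x 510.4 y [-206.0, -200.0, -193.0, -182.0, -180.0, -174.0, -174.0, -173.0, -171.0, -171.0, -169.0]
scene 209 5 x 512.4 y [-186.0, -181.0, -177.0, -177.0, -175.0]
```

In these views the slot spans y≈-200 to -176, z≈167 to 197 and x≈509, and the hook's rod line is at y≈-189.5. The slot therefore needs about 1.3 mm in -y and 5 mm down before going in over the tip.

Request:
jog_arm(
  targets=[
    [0,0,-0.03,-0.13,0,0.25,0.5],
    [0,0,-0.03,-0.13,0,0.5,0.5],
    [0,0,-0.03,-0.13,0.6,0.5,0.5],
    [0,0,-0.03,-0.13,1.4,0.5,0.5],
    [0,0,-0.03,-0.13,2.0,0.5,0.5],
  ],
)

```text
time_s: 20.9
tcp_pos: [531.2, -187.2, 234.9]
eef_rot: [0.711, 0.703, 0.0, 0.0]
force: [0.0, -0.9, -1.9]
width: 9.6
```

```bash
python3 -c "
from h import *
goto([558.8,-189.7,235],-0.013)
c=read_camera('side');save('s11',cv2.resize(c['img'][170:270,240:370],None,fx=6,fy=6))
d=read_camera('scene');save('c11',cv2.resize(d['img'][110:200,180:290],None,fx=6,fy=6))
"
```

```text
tcp [ 531.2 -187.2  234.9] t 20.9 q6 -0.35 F [ 0.  -0.9 -1.9] w 9.6
shift cm [-0.22  2.76 -0.01] turn [0.001 0.    0.002]
```

View pics/s11.png

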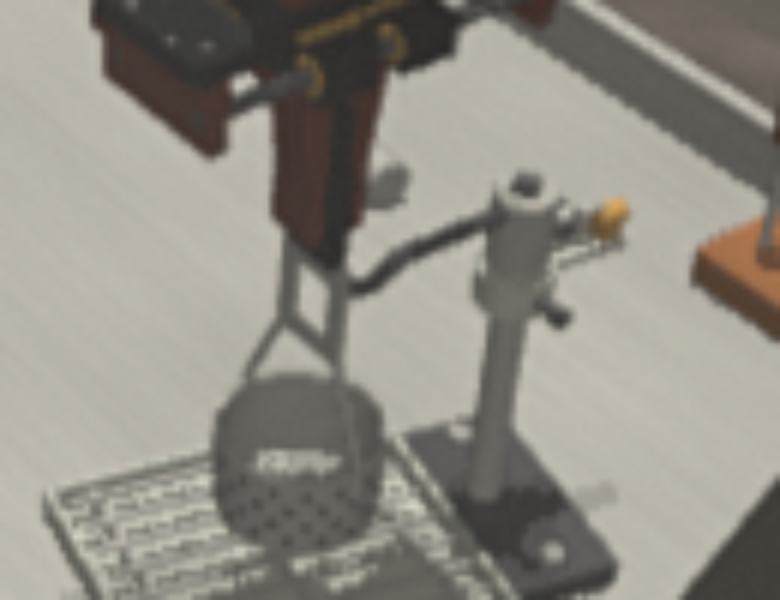

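View pics/c11.png

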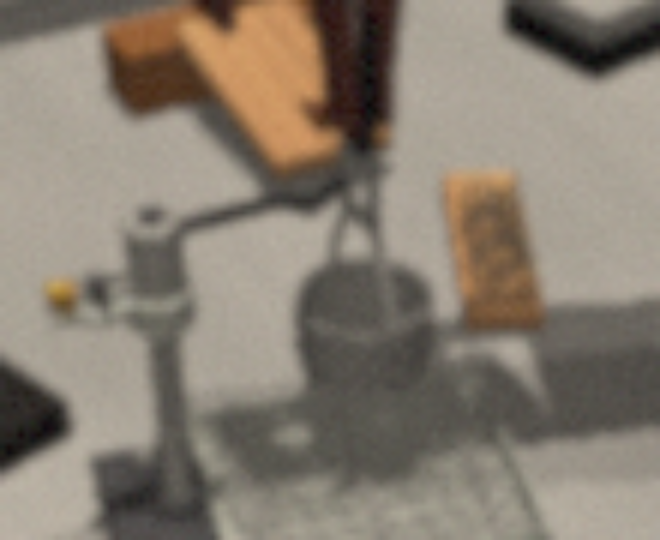

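```bash
python3 -c "
from h import *
import pickle
c=read_camera('side');d=read_camera('scene')
goto([558.8,-189.7,235],-0.013)
for n,k in(('side',c),('scene',d)):
    P=cloud(k); m=(np.abs(P[...,0]-530)<10)&(np.abs(P[...,1]+189)<28)&(P[...,2]>164)&(P[...,2]<190)
    s=P[m]; print(n,s[:,0].mean().round(1),np.sort(s[:,1]).round(0).tolist())
    m=(P[...,0]>541)&(P[...,0]<565)&(np.abs(P[...,1]+189)<20)&(P[...,2]>164)&(P[...,2]<190)
    s=P[m]; print(n,s.mean(0).round(1),np.sort(s[:,0]).round(0)[:6])
"
```

```text
tcp [ 530.2 -187.5  234.6] t 21.1 q6 -0.35 F [-0.3  0.1 -2.8] w 9.9
shift cm [-0.19  2.86 -0.04] turn [-0.    -0.     0.002]
side 530.6 [-209.0, -208.0, -207.0, -207.0, -207.0, -207.0, -207.0, -206.0, -206.0, -206.0, -206.0, -206.0, -206.0, -206.0, -206.0, -206.0, -204.0, -204.0, -204.0, -204.0, -203.0, -203.0, -203.0, -203.0, -202.0, -202.0, -201.0, -200.0, -200.0, -199.0, -198.0, -179.0, -178.0, -178.0, -178.0, -178.0, -177.0, -177.0, -177.0, -177.0, -177.0, -177.0, -177.0, -176.0, -176.0, -176.0, -176.0, -176.0, -176.0, -175.0, -175.0, -173.0, -173.0, -173.0, -172.0, -171.0, -171.0, -171.0, -171.0, -170.0]
side [ 557.7 -192.   175.9] [549. 549. 550. 551. 552. 554.]
scene 530.5 [-207.0, -206.0, -205.0, -205.0, -204.0, -201.0, -201.0, -201.0, -200.0, -200.0, -199.0, -199.0, -199.0, -199.0, -199.0, -199.0, -199.0, -197.0, -189.0, -174.0, -173.0, -173.0, -173.0, -173.0, -172.0, -172.0, -172.0, -172.0, -171.0, -171.0, -171.0, -170.0, -169.0, -169.0]
scene [ 551.  -187.3  177.1] [542. 542. 543. 544. 544. 544.]
```

Request:
jog_arm(
  targets=[
    [0,0,0,-0.15,0.2,0,0.5],
    [0,0,0,-0.15,0.6,0,0.5],
    [0,0,0,-0.15,1.0,0,0.5],
    [0,0,0,-0.15,1.3,0,0.5],
    [0,0,0,-0.15,1.5,0,0.5],
  ],
)

```text
time_s: 21.6
tcp_pos: [545.4, -189.4, 234.7]
eef_rot: [0.711, 0.703, 0.0, 0.0]
force: [-0.5, -0.2, -1.2]
width: 10.2
```

```bash
python3 -c "
from h import *
goto([558.8,-189.7,235],-0.013)
c=read_camera('side');save('s12',cv2.resize(c['img'][170:270,240:370],None,fx=6,fy=6))
"
```

```text
tcp [ 545.4 -189.4  234.7] t 21.6 q6 -0.34 F [-0.5 -0.2 -1.2] w 10.2
shift cm [-0.01  1.34 -0.03] turn [0.    0.    0.002]
```

View pics/s12.png

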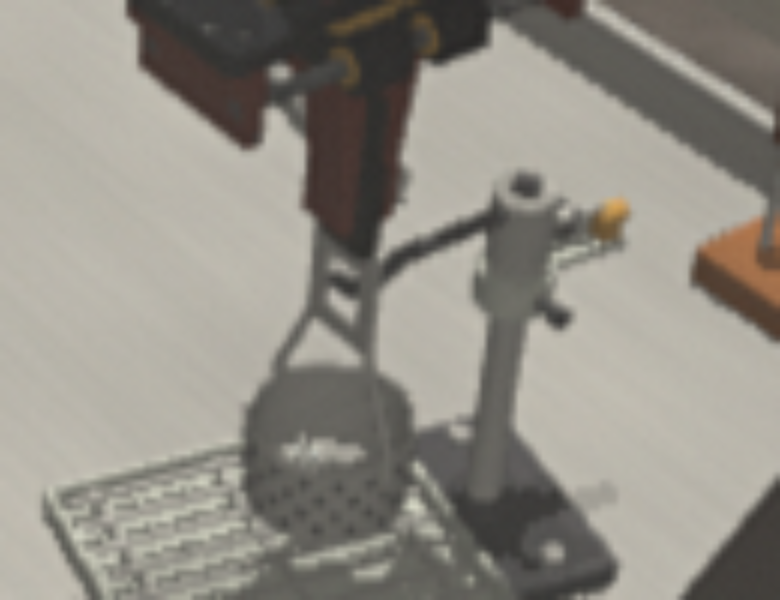

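The hook tip at (345,283) shows inside the slot between the handle's two arms, and there is no contact force. I'll carry on to the seat and start lowering.

Request:
jog_arm(
  targets=[
    [0,0,0,0,0.5,0,0.5],
    [0,0,0,0,1.0,0,0.5],
    [0,0,0,0,1.35,0,0.5],
    [0,0,0,0,1.35,0.3,0.5],
    [0,0,0,0,1.35,0.7,0.5],
  ],
)

```text
time_s: 22.15
tcp_pos: [558.6, -189.5, 227.5]
eef_rot: [0.711, 0.703, 0.0, 0.0]
force: [0.2, -0.0, -2.9]
width: 10.0
```

```bash
python3 -c "
from h import *
goto([558.8,-189.7,219],-0.013)
c=read_camera('side');save('s13',cv2.resize(c['img'][170:270,240:370],None,fx=6,fy=6))
d=read_camera('scene');save('c13',cv2.resize(d['img'][110:200,180:290],None,fx=6,fy=6))
"
```

```text
tcp [ 558.6 -189.5  227.5] t 22.15 q6 -0.34 F [ 0.2 -0.  -2.9] w 10.0
shift cm [-0.02  0.02  0.85] turn [0.    0.    0.002]
```

View pics/s13.png

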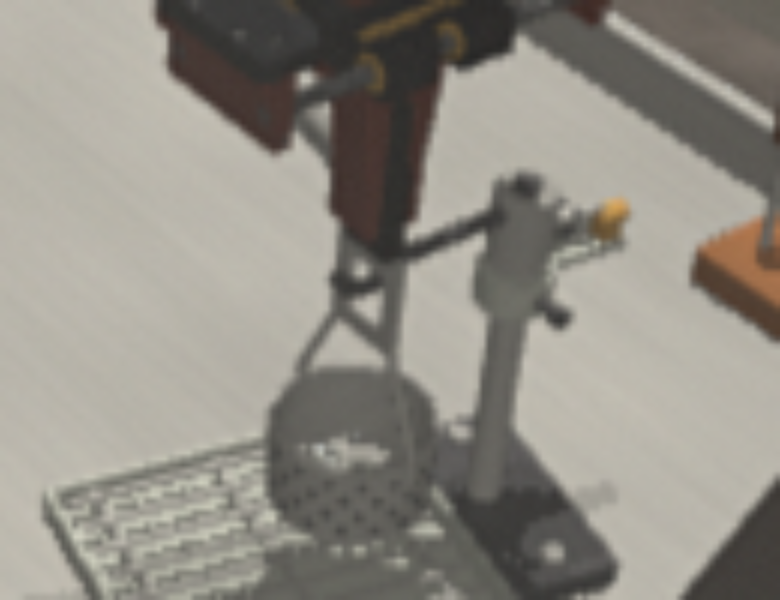

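View pics/c13.png

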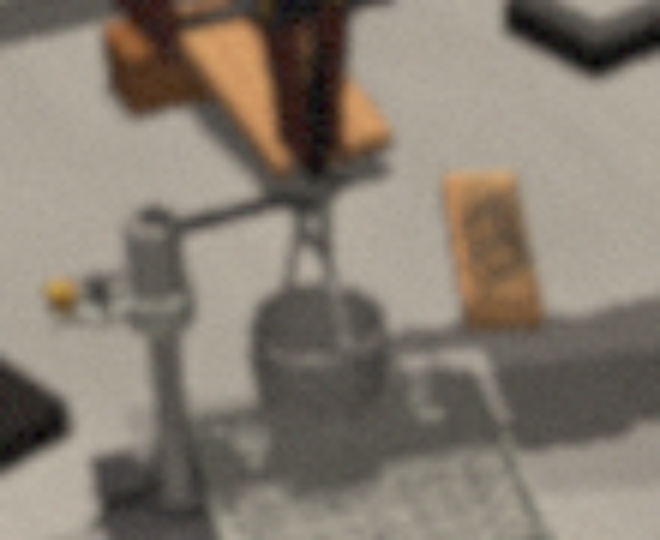

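The hook passes through the slot and its tip sticks out at (340,283). I'll lower in small steps until the seat takes the weight.

Request:
jog_arm(
  targets=[
    [0,0,0,0,0,0.15,0.5],
    [0,0,0,0,0,0.3,0.5],
    [0,0,0,0,0,0.45,0.5],
    [0,0,0,0,0,0.55,0.5],
    [0,0,0,0,0,0.6,0.5],
  ],
)

```text
time_s: 22.75
tcp_pos: [558.5, -189.5, 221.5]
eef_rot: [0.711, 0.703, -0.0, -0.0]
force: [-0.1, 0.3, -2.4]
width: 9.6
```

Request:
jog_arm(
  targets=[
    [0,0,0,0,0,0.03,0.5],
    [0,0,0,0,0,0.06,0.5],
    [0,0,0,0,0,0.09,0.5],
    [0,0,0,0,0,0.12,0.5],
    [0,0,0,0,0,0.12,0.5],
  ],
)

```text
time_s: 23.25
tcp_pos: [558.5, -189.5, 220.5]
eef_rot: [0.711, 0.703, -0.0, -0.0]
force: [0.3, 0.1, -2.0]
width: 9.9
```

```bash
python3 -c "
from h import *
goto([558.8,-189.7,219],-0.013)
c=read_camera('side');save('s14',cv2.resize(c['img'][170:270,240:370],None,fx=6,fy=6));goto([558.8,-189.7,219],-0.013)
"
```

```text
tcp [ 558.5 -189.5  220.5] t 23.25 q6 -0.34 F [ 0.3  0.1 -2. ] w 9.9
shift cm [-0.02  0.03  0.15] turn [-0.    -0.     0.002]
tcp [ 558.5 -189.5  220.5] t 23.3 q6 -0.34 F [-0.5  0.3 -1.5] w 9.9
shift cm [-0.02  0.03  0.15] turn [-0.     0.     0.002]
```

View pics/s14.png

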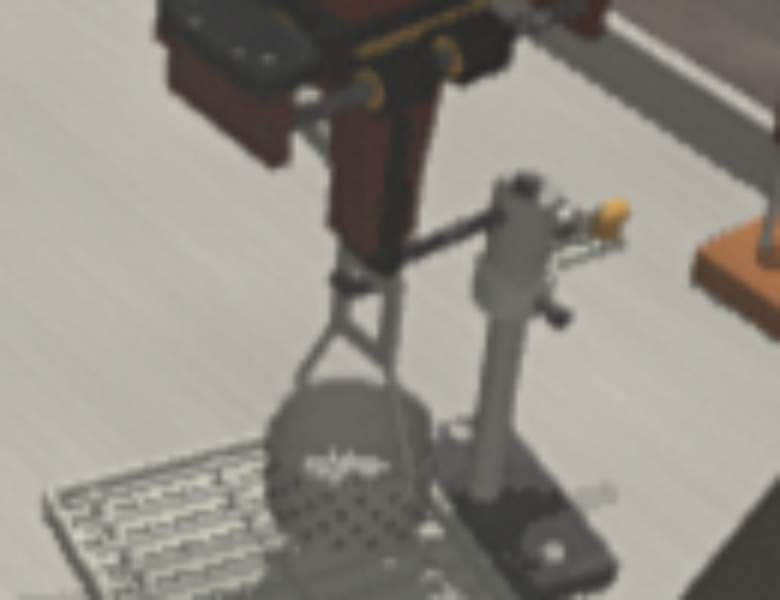

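Not seated yet; the tool still carries about 1.5–2 N. I'll go lower gently.

Request:
jog_arm(
  targets=[
    [0,0,0,0,0,0.02,0.5],
    [0,0,0,0,0,0.05,0.5],
    [0,0,0,0,0,0.07,0.5],
    [0,0,0,0,0,0.1,0.5],
    [0,0,0,0,0,0.1,0.5],
  ],
)

```text
time_s: 23.8
tcp_pos: [558.6, -189.5, 219.6]
eef_rot: [0.711, 0.703, 0.0, 0.0]
force: [-0.2, 0.2, -0.2]
width: 9.6
```

Request:
jog_arm(
  targets=[
    [0,0,0,0,0,0.02,0.5],
    [0,0,0,0,0,0.04,0.5],
    [0,0,0,0,0,0.06,0.5],
    [0,0,0,0,0,0.08,0.5],
    [0,0,0,0,0,0.08,0.5],
  ],
)

```text
time_s: 24.3
tcp_pos: [558.6, -189.6, 219.2]
eef_rot: [0.711, 0.703, 0.0, 0.0]
force: [-2.5, 0.4, 5.1]
width: 9.8
```

```bash
python3 -c "
from h import *
goto([558.8,-189.7,219],-0.013)
"
```

```text
tcp [ 558.6 -189.6  219.2] t 24.3 q6 -0.34 F [-2.5  0.4  5.1] w 9.8
shift cm [-0.01  0.02  0.02] turn [0.    0.    0.002]
```

Seat contact is felt: +5 N up, with a slight outward component. I'll relieve it and open slowly.

Request:
jog_arm(
  targets=[
    [0,0,0,0,-0.05,-0.04,0.5],
    [0,0,0,0,-0.1,-0.05,0.5],
    [0,0,0,0,-0.1,-0.05,0.5],
    [0,0,0,0,-0.1,-0.05,0.5],
    [0,0,0,0,-0.1,-0.05,0.5],
  ],
  newtons=5,
)

```text
time_s: 24.8
tcp_pos: [558.1, -189.6, 219.4]
eef_rot: [0.711, 0.703, 0.0, 0.001]
force: [3.3, -0.3, 0.9]
width: 9.9
```

```bash
python3 -c "
from h import *
goto([558.8,-189.7,219],-0.013)
"
```

```text
tcp [ 558.1 -189.6  219.4] t 24.8 q6 -0.34 F [ 3.3 -0.3  0.9] w 9.9
shift cm [-0.01  0.07  0.04] turn [0.001 0.    0.002]
```

Request:
jog_arm(
  targets=[
    [0,0,0,0,0,0,1.1],
    [0,0,0,0,0,0,1.3],
    [0,0,0,0,0,0,1.6],
    [0,0,0,0,0,0,2.0],
    [0,0,0,0,0,0,2.5],
  ],
)

```text
time_s: 25.3
tcp_pos: [557.2, -189.5, 218.9]
eef_rot: [0.711, 0.703, -0.0, -0.0]
force: [-0.1, -0.6, 0.8]
width: 23.6
```

```bash
python3 -c "
from h import *
goto([558.8,-189.7,219],-0.013)
c=read_camera('side');save('s15',cv2.resize(c['img'][170:270,240:370],None,fx=6,fy=6))
"
```

```text
tcp [ 557.2 -189.5  218.9] t 25.3 q6 -0.34 F [-0.1 -0.6  0.8] w 23.6
shift cm [-0.02  0.16 -0.01] turn [-0.001 -0.     0.002]
```

View pics/s15.png

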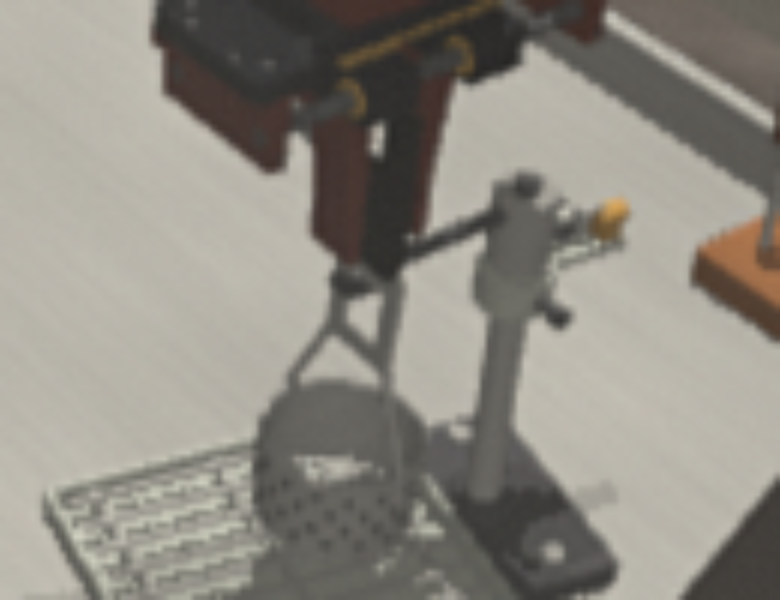

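The basket hangs on the hook between the opened fingers, swinging slightly. I'll open wider, wait, and retract straight up.

Request:
jog_arm(
  targets=[
    [0,0,0,0,0,0,3],
    [0,0,0,0,0,0,3.5],
    [0,0,0,0,0,0,4],
    [0,0,0,0,0,0,4.5],
    [0,0,0,0,0,0,4.5],
  ],
)

```text
time_s: 25.85
tcp_pos: [557.5, -189.5, 219.2]
eef_rot: [0.711, 0.703, -0.0, 0.0]
force: [0.0, -0.5, -0.3]
width: 44.7
```

Request:
jog_arm(
  targets=[
    [0,0,0,0,0,0,4.5],
    [0,0,0,0,0,-1.5,4.5],
    [0,0,0,0,0,-4,4.5],
    [0,0,0,0,0,-7,4.5],
    [0,0,0,0,0,-10,4.5],
  ],
)

```text
time_s: 26.35
tcp_pos: [557.4, -189.5, 321.3]
eef_rot: [0.711, 0.703, 0.0, 0.0]
force: [0.3, -0.1, 0.5]
width: 45.1
```

```bash
python3 -c "
from h import *
goto([558.8,-189.7,219],-0.013)
c=read_camera('side');save('s16',cv2.resize(c['img'][150:300,200:400],None,fx=4,fy=4))
d=read_camera('scene');save('c16',cv2.resize(d['img'][100:230,150:300],None,fx=4,fy=4))
"
```

```text
tcp [ 557.4 -189.5  321.3] t 26.35 q6 -0.34 F [ 0.3 -0.1  0.5] w 45.1
shift cm [-0.02  0.13 10.23] turn [0.    0.    0.002]
```

View pics/s16.png

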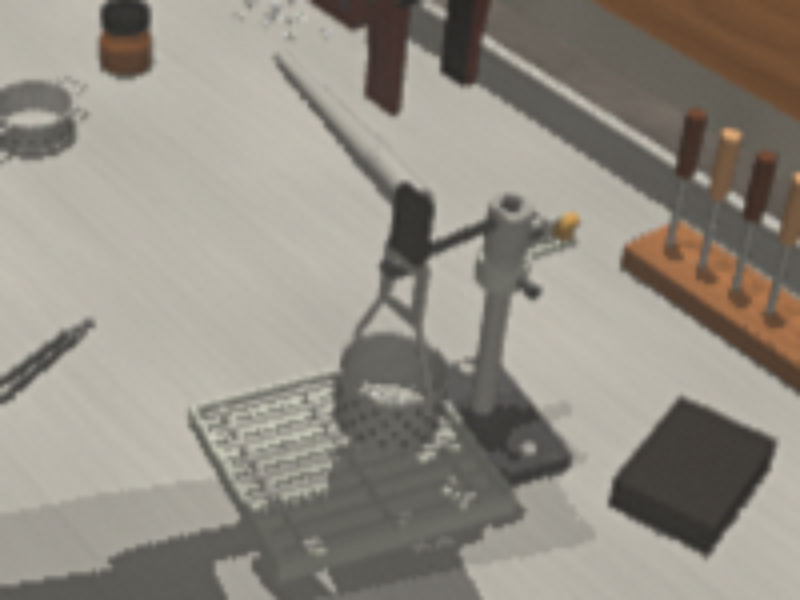

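View pics/c16.png

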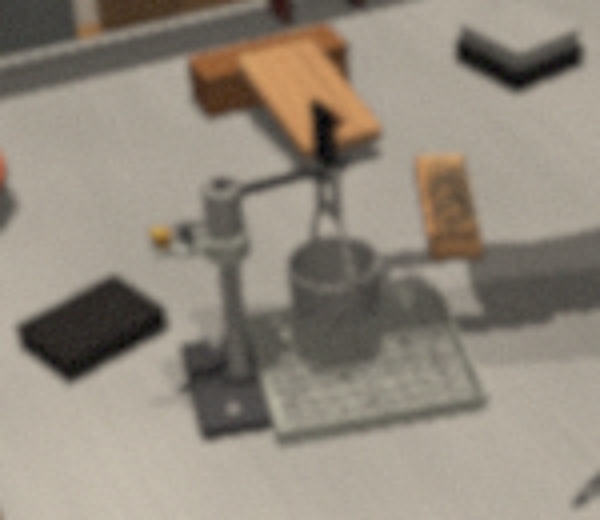

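The basket hangs by its slot over the tray (grip at (410,225), cup at (390,390)), let go. I'll wait and check that the swing has died down.

Request:
jog_arm(
  targets=[
    [0,0,0,0,0,0,4.5],
    [0,0,0,0,0,0,4.5],
    [0,0,0,0,0,0,4.5],
    [0,0,0,0,0,0,4.5],
    [0,0,0,0,0,0,4.5],
  ],
)

```text
time_s: 26.95
tcp_pos: [557.3, -189.4, 318.5]
eef_rot: [0.711, 0.703, -0.0, -0.001]
force: [0.1, 0.5, 0.4]
width: 45.4
```

Request:
jog_arm(
  targets=[
    [0,0,0,0,0,0,4.5],
    [0,0,0,0,0,0,4.5],
    [0,0,0,0,0,0,4.5],
    [0,0,0,0,0,0,4.5],
    [0,0,0,0,0,0,4.5],
  ],
)

```text
time_s: 27.45
tcp_pos: [557.5, -189.5, 319.2]
eef_rot: [0.711, 0.703, 0.0, 0.0]
force: [-0.2, -1.0, 0.5]
width: 45.2
```

Request:
jog_arm(
  targets=[
    [0,0,0,0,0,0,4.5],
    [0,0,0,0,0,0,4.5],
    [0,0,0,0,0,0,4.5],
    [0,0,0,0,0,0,4.5],
    [0,0,0,0,0,0,4.5],
  ],
)

```text
time_s: 27.95
tcp_pos: [557.5, -189.5, 319.2]
eef_rot: [0.711, 0.703, -0.0, 0.0]
force: [0.5, 0.3, 0.5]
width: 45.2
```

```bash
cat > meas.py <<'E'
from h import *
for i in range(12):
    k=read_camera('side'); t=arm.read_state()['time_s']
    P=cloud(k); b=(np.abs(P[...,0]-559)<50)&(np.abs(P[...,1]+189)<50)
    c=P[b&(P[...,2]>60)&(P[...,2]<105)]; g=P[b&(P[...,2]>198)&(P[...,2]<235)]
    h=P[(P[...,0]>580)&(P[...,0]<612)&(np.abs(P[...,1]+189)<16)&(P[...,2]>172)&(P[...,2]<190)]
    print(round(t,2),'cup',c.mean(0).round(1),'grip',g.mean(0).round(1),'rod',h.mean(0).round(1))
E
python3 meas.py
```

```text
28.0 cup [ 555.  -190.8   80.5] grip [ 556.6 -194.6  217.2] rod [ 596.3 -193.   182.6]
28.05 cup [ 555.1 -190.7   80.4] grip [ 556.7 -194.7  217. ] rod [ 595.5 -192.7  182.6]
28.1 cup [ 554.9 -190.7   80.7] grip [ 556.6 -194.7  217.1] rod [ 596.5 -193.   183. ]
28.15 cup [ 554.9 -191.1   80.6] grip [ 556.6 -194.6  217.3] rod [ 595.6 -192.9  182.9]
28.2 cup [ 555.2 -190.6   80.7] grip [ 556.4 -194.8  217.2] rod [ 596.5 -192.5  182.5]
28.25 cup [ 554.9 -190.7   80.6] grip [ 556.5 -194.8  217.4] rod [ 596.3 -192.8  182.7]
28.3 cup [ 554.9 -190.7   80.8] grip [ 556.6 -194.8  216.7] rod [ 596.4 -192.7  182.7]
28.35 cup [ 554.7 -190.8   80.8] grip [ 556.8 -194.9  217. ] rod [ 595.7 -193.   183. ]
28.4 cup [ 555.  -191.    81.1] grip [ 556.6 -194.8  217. ] rod [ 595.  -193.   183.3]
28.45 cup [ 555.1 -190.8   80.8] grip [ 556.6 -194.7  216.6] rod [ 595.7 -192.9  183. ]
28.5 cup [ 554.8 -190.8   80.8] grip [ 556.5 -195.   217.2] rod [ 596.2 -192.8  182.9]
28.55 cup [ 555.  -190.5   80.4] grip [ 556.5 -194.7  217.3] rod [ 596.6 -193.   182.9]
```

At rest: over 0.55 s the cup stays within 0.5 mm and the rod hasn't moved. One last look at the whole bench before handing in.

```bash
python3 -c "
from h import *
import pickle
D=pickle.load(open('D0.pkl','rb'))
c=read_camera('side');save('s17',cv2.resize(c['img'],(800,600)))
d=read_camera('scene');save('c17',cv2.resize(d['img'],(800,600)))
"
```

```text
(no output)
```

View pics/s17.png

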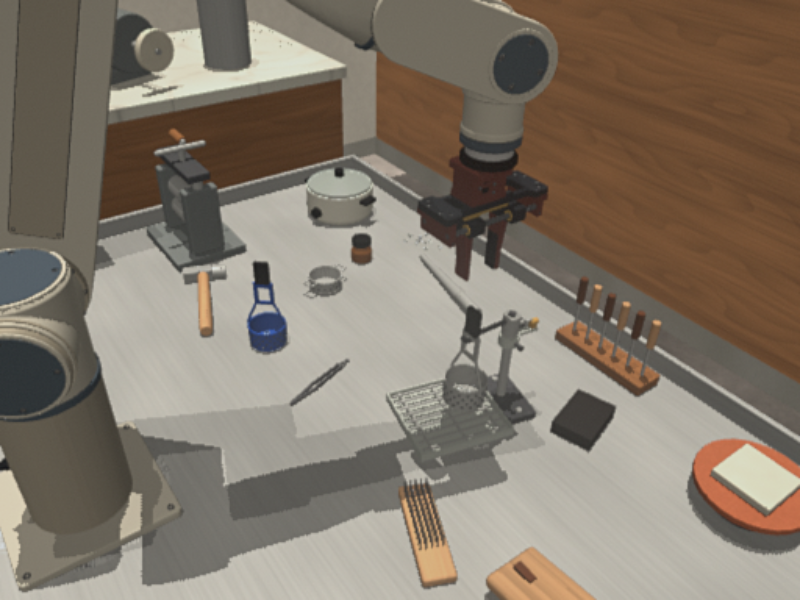

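View pics/c17.png

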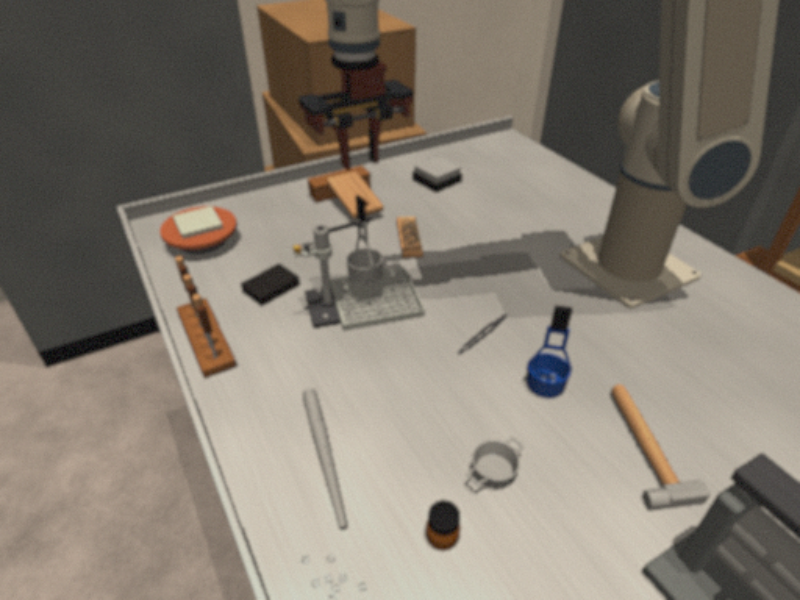

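Both views show the basket hanging over the tray (side (465,385), scene (365,272)) with the gripper clear. The strainer, tweezers, mandrel, jar, hammer, block, brush and blue basket appear at the same pixels as at the start.

```bash
python3 -c "
from rig import ticket,arm
print(arm.read_state()['time_s']); print(ticket.close_job())"
```

```text
28.65
the job is handed in; nothing more can be done
None
```

The hook is clicked home and the basket hangs from it by its slot over the tray. I handed the job in at 28.65 s; no verdict was reported.

- **Hook:** I pushed it round with the closed fingers at about 65 mm from its axis. The read force peaked near 8 N, then fell to zero as it clicked. I went about 2 mm further without feeling the hard stop, then backed off. It stayed out on its own, pointing about 0.24 rad from the stand's -x, within the 0.3 rad allowed.
- **Basket:** I took it by the grip, put the slot over the hook tip from outside, and lowered it. The seat took the weight with up to 5 N read at the wrist. I then opened the fingers and retracted straight up to about 100 mm above.

Last checks:
- **At rest:** over 0.55 s the cup moved less than 0.5 mm and the rod did not turn.
- **Upright:** the grip and cup centres looked in line to within a few millimetres, but I did not measure the tilt as an angle.
- **Bystanders:** by eye, the other things, including the blue look-alike, are at the same pixels as at the start.

The side and scene cameras disagreed by about 4–5 mm in y, because each sees only the near face of the rod. I averaged the two, and the slot's clearance covered the difference.

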